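Open the service hatch of a bench cooling circulator with its latch key

TASK

The strainer of the cooling circulator on the glassware bench is due for cleaning, so its service hatch has to be opened. Take the square latch key from the wooden tool stand, fit it fully home on the square drive of the latch on the sloping hatch, unlock the latch by a quarter turn anticlockwise (with the key only: keep the gripper off the drive), leave the key on the drive, and then swing the hatch up until it stands wide open and let go. The other tool stays in the stand, and the bottle, beaker and jar are not to be knocked.

Things in the scene. Friction and masses are not known exactly. Their poses are not given: they have to be found in the camera images.
- console: cooling circulator: low white cabinet fixed to the bench, 310 deep (x) x 300 wide (y) x 195 mm high. Origin on the bench; x to its rear, z up, front towards the robot. Front wall 65 mm high at x -110; top slopes up at 35 degrees to x +75, height 195; flat deck behind, to x +200 mm. A steel hatch 187 x 250 mm lies on the slope, hinged along its upper edge.
- hatch (a joint): opening angle of the hatch, rad: 0 shut on the slope, grows as its lower edge swings up and back, stop at 1.3. A friction hinge holds it where it is left (6 to 10 N at the handle lifts it). While the latch is locked, a cam behind the panel holds it shut (0.02 rad play).
- hatch_hinge (a point): middle of the hatch's hinge line, at the underside of the 4 mm panel. Axes turn with the hatch: x up the slope, from lower edge to hinge; y along the hinge (opening is a positive turn about y); z out of the panel: leaning 35 degrees to the robot when shut, upright at 0.61 rad open, leaning away beyond.
- hatch_handle (a point): middle of the grip bar of the dark steel bow handle; axes as hatch_hinge. Bar round, 12 mm thick, 110 mm long along y, centreline 34 mm above the panel's face, feet at its ends. It lies at (-150, -45, 38) mm in the hatch_hinge frame, by the hatch's lower edge (x -185), beside the latch.
- latch (a joint): angle of the quarter-turn latch, rad: 0 locked, stop at 1.571 open; grows anticlockwise seen from outside, facing the panel. Starts between 0 and 0.25, stays where it is left (friction 0.08 N m). The hatch is free from about 1.0, but turn it on towards the stop.
- latch_seat (a point): centre of the outer face of the latch's round dark escutcheon (48 mm across), at (-155, 85, 10) mm in the hatch_hinge frame. Turns with the latch: z out of the panel on the turning axis, x and y along the drive's sides (at 0 parallel to hatch_hinge). The drive: steel square 16 x 16 mm, standing 20 mm tall on this point, top edge bevelled 2.5 mm.
- key: latch key, T-shaped, 110 mm tall, 0.11-0.23 kg. Origin: centre of its foot; z up to the handle, y along the handle. Foot: steel block 30 x 30 x 50 mm with a socket 18.5 mm square, 24 mm deep, bevelled, sides along x and y: fits the drive in 4 ways, 10 degrees play. Shank 16 mm thick. Home, its origin is at latch_seat. Starts upright in one hole of the stand, handle across the row of holes.
- key_grip (a point): centre of the key's flat-sided grey handle, 94 mm above its foot; axes as key. Handle 80 (y) x 14 (x) x 32 mm (z, from 78 to 110 mm above the foot).
- stand: wooden tool stand, fixed, 90 (x) x 180 (y) x 45 mm high; origin at the centre of its underside. Two square holes 34 mm wide, 38 mm deep, at y -45 and +45 mm, one tool standing in each, on the hole's floor 7 mm above the bench.
- spanner: the other tool in the stand, to stay there: T-handle box spanner, 110 mm tall, round 29 mm socket, slim 12 mm shank, round T-bar 14 mm thick, 102 mm long (its y). Origin at the centre of its foot, z up.
- bottle: bystander: amber reagent bottle, 76 mm across, 200 mm tall, behind the stand (120 to 150 mm from its middle). Origin at the centre of its base.
- beaker: bystander: upturned glass beaker, 74 mm across, 92 mm tall, standing in front of the circulator. Origin at the centre of its underside.
- jar: bystander: glass jar with a lid, 84 mm across, 85 mm tall, standing on the circulator's rear deck. Origin at the centre of its base.
Things that resemble listed ones, but are neither listed nor needed, are in the scene too. What is shaped like the spanner but purple or turquoise is not meant. Leave any black or blue look-alike of the key alone.

How it is judged:
On the way, in this order (a step that is already met when the one before it is completed fails the run):
1. the key is fully home on the latch's drive (foot within 6 mm of the escutcheon), the latch still locked (distance between key and latch_seat below 0.006 m and angle between the z axis of key and the z axis of latch_seat, either way round below 0.2 rad and value of joint latch below 0.9 rad), for 0.1 s.
2. the latch is turned open (past 1.2 of 1.57 rad) with the key on it, the hatch still shut (value of joint latch above 1.2 rad and distance between key and latch_seat below 0.01 m and value of joint hatch below 0.2 rad), for 0.1 s.
3. the hatch is swung up past 1.05 rad (value of joint hatch above 1.05 rad), for 0.2 s.
At the end, for the whole second after the job is handed in: The hatch stands open by more than 1.0 rad (of 1.3) and at rest, the latch is open (past 1.15 rad), the key is still on its drive (foot within 12 mm of the seat, within 0.3 rad of square) and at rest, and the box spanner is in its hole in the stand (value of joint hatch above 1 rad and velocity of joint hatch between -0.05 and 0.05 rad/s and value of joint latch above 1.15 rad and distance between key and latch_seat below 0.012 m and angle between the z axis of key and the z axis of latch_seat, either way round below 0.3 rad and linear speed of key below 0.05 m/s and horizontal distance between spanner and stand below 0.06 m and height (world z) of spanner below 0.02 m); the robot touches nothing.
It fails at once if the gripper or arm touches the latch itself (contact force between any of the fingers, the arm and latch above 1 N).
It fails at once if the box spanner is lifted or pushed out of its hole (distance of spanner from where it was at the start of the episode above 0.03 m).
It fails at once if the bottle is knocked over or shoved (30 mm) (distance of bottle from where it was at the start of the episode above 0.03 m or angle between bottle's own z axis and vertical above 0.35 rad).
It fails at once if the beaker is knocked over or shoved (30 mm) (distance of beaker from where it was at the start of the episode above 0.03 m or angle between beaker's own z axis and vertical above 0.35 rad).
It fails at once if the jar is knocked over or shoved (30 mm) (distance of jar from where it was at the start of the episode above 0.03 m or angle between jar's own z axis and vertical above 0.35 rad).
It also fails if it takes over 59 s, if anything falls off the work surface, if the arm or the gripper's body presses on something with over 40 N, if the wrist force passes 120 N, or if a joint passes its speed limit or range.

ROBOT

A 6-joint arm with a two-finger parallel gripper is mounted at the origin on the work surface. World frame = base frame: x ahead of the robot, y to its left, z up, the work surface at z = 0. Lengths are in m, angles in rad, forces in N, time in s.
With the tool pointing down it reaches from about 0.275 to 1 m from the base axis. Payload 8.4 kg.
Tool frame: the origin (TCP) lies on the centre line of the jaws, within the pads' length; the fingertips stand 17 mm ahead of it and the grasp point (between the pads) lies 2 mm behind it (bot.tcp_to_tips is the y of the fingertips in the tool frame, in m); y points along the fingers, z is the direction in which the jaws open and shut, and the axes are right-handed (so a half turn about y gives the same grasp; the last joint's range is limited). The gripper opens to 85 mm and grips with 20 to 120 N. Pads are 22 mm wide; open, the fingers measure 114 mm over their backs; the gripper's body (76 mm by 85 mm) begins 54 mm behind the grasp point. The pads swing forward as they close: fully open they stand 13 mm farther back than shut.
Start: joints at [-1.202, 0.353, 1.633, -0, 1.155, -0.002], TCP at [0.226, -0.583, 0.227] pointing down, gripper open.
Joint ranges: [-2.63, 2.63], [-0.92, 2.1], [0.06, 2.66], [-1.3, 4.44], [0, 2.69], [-3.02, 3.02]. Speed limits (rad/s): [2.22, 2.22, 2.79, 3.14, 3.14, 3.14].

INTERFACE

Orientations are given as a unit quaternion [x, y, z, w].
In Python, from workcell import bot, hand, kinematics, get_obs, vision, hand_in gives the robot as it stands. The module is installed in compiled form; this text tells all that it offers. Calls block until the motion is done:
- bot.reach(position, orientation): joint-space move of the TCP to a pose.
- bot.servo_line(position, ori=None, velocity=0.15): straight line of the TCP; ori=None keeps the orientation; velocity is the mean speed in m/s.
- bot.goto_joints(angles): joint-space move.
- hand.move_gripper(opening, strength=None): finger opening in m; strength is the grip in N (None keeps the last); returns when the fingers have stopped.
- bot.dwell(seconds).
- kinematics.solve_ik(position, orientation): joint angles nearest the present ones, or None.
- get_obs(): the state.
- vision.read_camera(name): name is "scene" or "top"; returns a dict with "frame" (420x560x3 uint8, red, green, blue), "intrinsics" (3x3 intrinsics, pixels), "view" (4x4, takes a point from world to camera coordinates). Camera axes: x right, y down, z forward; pixel columns grow to the right and rows downward; lengths in m; the calibration is good to about 2 mm. A picture is of the moment at which its call begins. There is no depth.
A pose or a line that the arm cannot do raises bot.IKError and nothing moves.
- hand_in(): hands the job in, once; it reports no verdict.
The state is a dict: "time_s": time; "joint_pos": joint angles; "joint_vel": joint speeds; "joint_efforts": joint torques, N m; "position": TCP position; "orientation": TCP orientation; "wrist_force": force on the tool from outside, world axes, zero at the start; "ft_torque": the same for the moment, N m; "gripper_width": finger opening in m.
Only numpy, scipy, OpenCV 4.12 (cv2) and the standard library are available. Lean on these libraries where they do the work, as an engineer would, in place of code of your own. Each camera call takes 0.05 s, during which the arm holds its last target.

## Working session

There is one attempt and no reset: what is moved stays moved. The work goes in short steps, each a Python script; the robot and the scene stay as the last script left them, time stands still between calls to the robot, and variables do not carry over. Pictures are saved under pics/ and viewed, and the job is handed in when it is done.

```bash
mkdir -p pics; ls; python3 - <<'E'
from workcell import bot, hand, kinematics, get_obs, vision
import cv2, numpy as np, json
np.set_printoptions(precision=4,suppress=True)
for n in ("scene","top"):
    c=vision.read_camera(n)
    cv2.imwrite(f"pics/{n}0.png",c["frame"][:,:,::-1])
    print(n,c["intrinsics"].tolist(),np.array(c["view"]))
    np.savez(f"{n}0.npz",**{k:np.array(v) for k,v in c.items()})
print(get_obs())
print(bot.tcp_to_tips)
E
```

```text
pics
scene [[411.56140526308764, 0.0, 280.6618911455102], [0.0, 411.56140526308764, 207.09285768727835], [0.0, 0.0, 1.0]] [[ 0.34    0.9403 -0.0128 -0.1969]
 [ 0.7169 -0.268  -0.6436 -0.2875]
 [-0.6086  0.2096 -0.7653  1.3986]
 [ 0.      0.      0.      1.    ]]
top [[383.155557336775, 0.0, 276.31058299641666], [0.0, 383.155557336775, 207.97157150647453], [0.0, 0.0, 1.0]] [[ 0.0277 -0.9995  0.017  -0.0104]
 [-0.9864 -0.0301 -0.1617  0.5917]
 [ 0.1621 -0.0123 -0.9867  0.9201]
 [ 0.      0.      0.      1.    ]]
{'time_s': 0.1, 'joint_pos': array([-1.2024,  0.3536,  1.6341,  0.    ,  1.1552, -0.0024]), 'joint_vel': array([-0.0002, -0.0009, -0.0024, -0.0006,  0.0012, -0.0006]), 'joint_efforts': array([  0.0019, -60.635 , -34.2816,   0.0001,   0.0039,   0.    ]), 'position': array([ 0.2263, -0.5821,  0.2259]), 'orientation': array([-0.1304,  0.6954, -0.6946,  0.1303]), 'wrist_force': array([ 0.5025, -0.225 ,  0.5525]), 'ft_torque': array([ 0.0047,  0.0012, -0.0813]), 'gripper_width': 0.08527863430834433}
0.017
```

View pics/scene0.png

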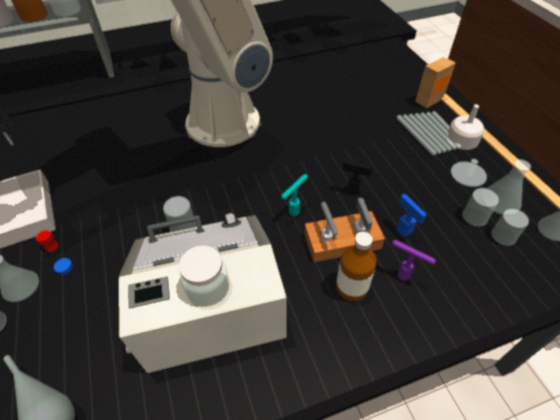

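View pics/top0.png

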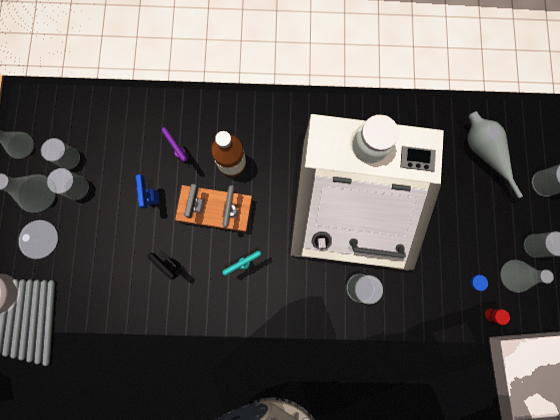

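The scene view shows the orange stand at about (345,237) with two grey T-tools. The top view shows it at (214,209), with tools at (192,203) and (230,208). The latch is at (321,241) and the handle bar at (378,249). I'll enlarge these areas.

```bash
python3 - <<'E'
import cv2
t=cv2.imread("pics/top0.png"); s=cv2.imread("pics/scene0.png")
def crop(im,u0,v0,u1,v1,f,n):
    c=cv2.resize(im[v0:v1,u0:u1],None,fx=f,fy=f,interpolation=cv2.INTER_CUBIC)
    c=cv2.convertScaleAbs(c,alpha=1.3,beta=15)
    for u in range(u0-u0%10+10,u1,10): 
        cv2.line(c,((u-u0)*f,0),((u-u0)*f,5 if u%50 else 14),(0,255,255),1)
        if u%20==0: cv2.putText(c,str(u),((u-u0)*f+2,14),0,.35,(0,255,255),1)
    for v in range(v0-v0%10+10,v1,10):
        cv2.line(c,(0,(v-v0)*f),(5,(v-v0)*f),(0,255,255),1)
        if v%20==0: cv2.putText(c,str(v),(6,(v-v0)*f+4),0,.35,(0,255,255),1)
    cv2.imwrite(n,c)
crop(t,165,170,265,245,8,"pics/t_stand.png")
crop(t,285,110,455,280,3,"pics/t_cons.png")
crop(t,300,220,420,280,6,"pics/t_latch.png")
crop(s,295,185,395,260,8,"pics/s_stand.png")
crop(s,110,190,290,320,4,"pics/s_cons.png")
E
```

```text
(no output)
```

View pics/t_stand.png

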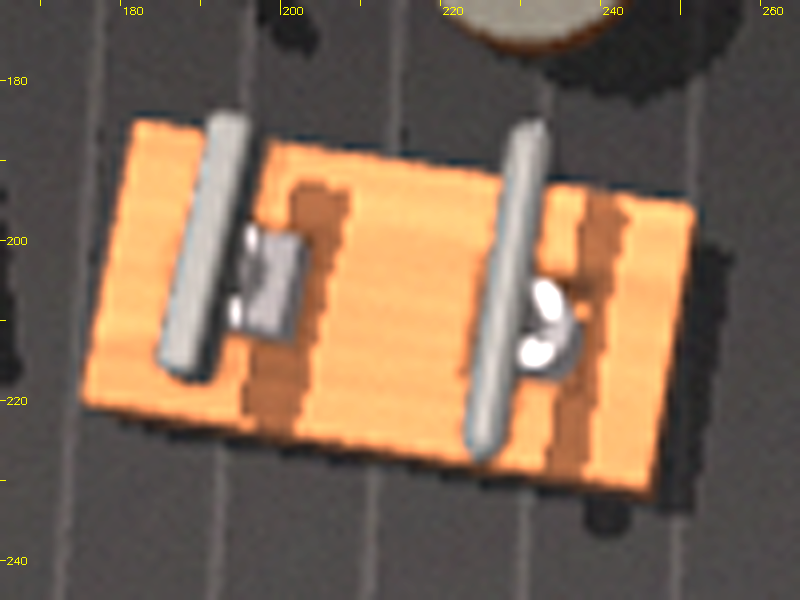

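View pics/s_stand.png

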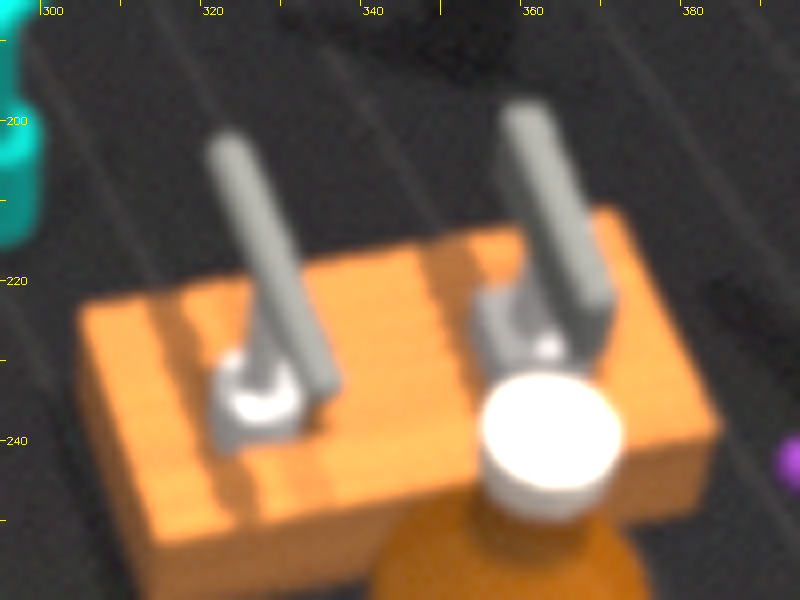

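View pics/t_latch.png

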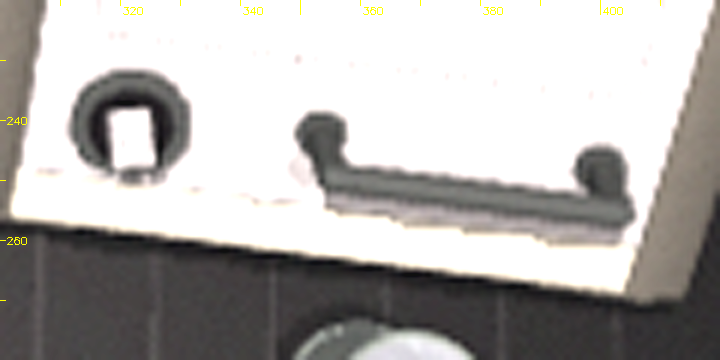

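View pics/t_cons.png

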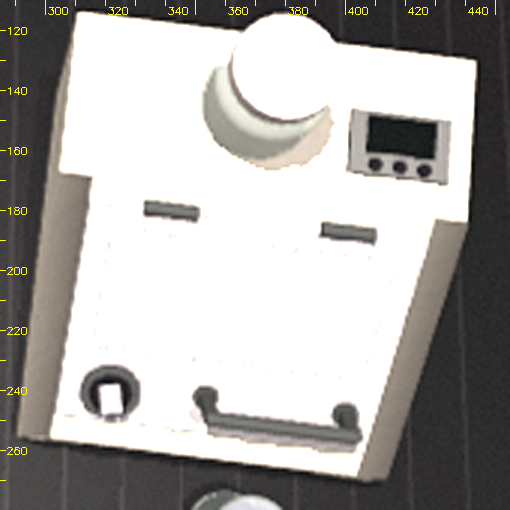

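View pics/s_cons.png

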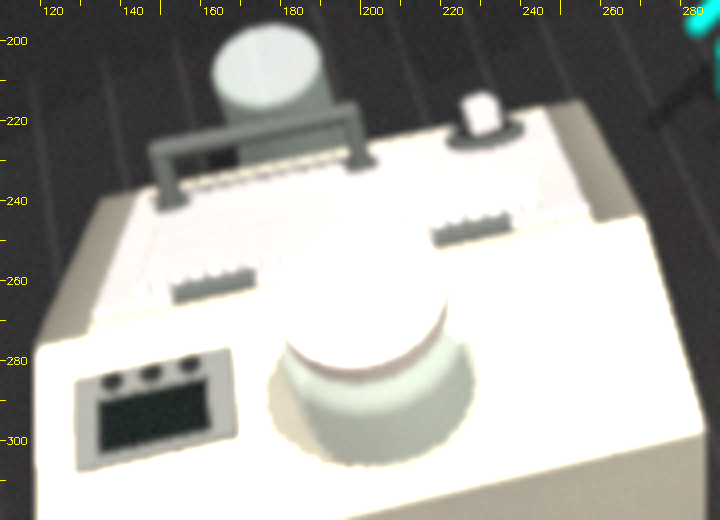

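Candidates for the key:
- grey T with square foot and flat handle: top (192,203), scene (363,213)
- grey T with round socket and round bar: top (230,208), scene (327,220), which is the spanner
- black look-alike: top (165,264)
- blue look-alike: top (147,191)
- turquoise (241,263) and purple (175,145), both spanner-shaped

I choose the first. The crop shows the square block foot and the flat handle. Next I fit the poses.

```bash
cat > h.py <<'E'
import numpy as np, cv2
from scipy.optimize import least_squares
from scipy.spatial.transform import Rotation as R
np.set_printoptions(precision=4,suppress=True)
CAM={n:dict(np.load(f"{n}0.npz")) for n in ("scene","top")}
def proj(n,P):
    c=CAM[n];P=np.atleast_2d(P);q=P@c["view"][:3,:3].T+c["view"][:3,3]
    q=q@c["intrinsics"].T
    return q[:,:2]/q[:,2:]
def fit2(obs,x0):   # obs: list (cam, local pt, pixel); pose x,y,yaw
    def tr(p,L): return R.from_euler('z',p[2]).apply(L)+[p[0],p[1],0]
    def f(p): return np.concatenate([(proj(c,tr(p,np.array(L)))[0]-px) for c,L,px in obs])
    s=least_squares(f,x0,loss='soft_l1'); return s.x,f(s.x).reshape(-1,2)
def pose2(p): 
    T=np.eye(4);T[:3,:3]=R.from_euler('z',p[2]).as_matrix();T[:3,3]=[p[0],p[1],0];return T
def hinge_local(h=0.):
    # console frame -> hatch_hinge at opening h
    T=np.eye(4);T[:3,:3]=R.from_euler('y',-np.radians(35)+h).as_matrix();return T
def ap(T,L): return np.atleast_2d(L)@T[:3,:3].T+T[:3,3]
def crop(im,u0,v0,u1,v1,f,n,pts=()):
    c=cv2.resize(im[v0:v1,u0:u1],None,fx=f,fy=f,interpolation=cv2.INTER_CUBIC)
    c=cv2.convertScaleAbs(c,alpha=1.1,beta=10)
    for u in range(u0-u0%10+10,u1,10):
        cv2.line(c,((u-u0)*f,0),((u-u0)*f,5),(0,255,255),1)
        if u%20==0: cv2.putText(c,str(u),((u-u0)*f+2,14),0,.35,(0,255,255),1)
    for v in range(v0-v0%10+10,v1,10):
        cv2.line(c,(0,(v-v0)*f),(5,(v-v0)*f),(0,255,255),1)
        if v%20==0: cv2.putText(c,str(v),(6,(v-v0)*f+4),0,.35,(0,255,255),1)
    for seg in pts:
        q=np.round((np.array(seg)-[u0-.5,v0-.5])*f-.5).astype(int)
        cv2.polylines(c,[q.reshape(-1,1,2)],False,(0,0,255),1,cv2.LINE_AA)
    cv2.imwrite(n,c)
def box(cx,cy,hx,hy,z): return np.array([[cx+a*hx,cy+b*hy,z] for a,b in((1,1),(1,-1),(-1,-1),(-1,1),(1,1))])
E
cat > fit.py <<'E'
from h import *
S='scene';Tp='top'
# key handle
zt=.117
key=[(Tp,(0,.04,zt),(193.75,184.3)),(Tp,(0,-.04,zt),(188.5,216.5)),(S,(0,-.04,zt),(360.6,198.1)),(S,(0,.04,zt),(369.1,222.3))]
stand=[(Tp,(.045,.09,.045),(181.9,185.2)),(Tp,(.045,-.09,.045),(251.6,195.4)),(Tp,(-.045,.09,.045),(175.6,220)),
 (S,(-.045,-.09,.045),(305,223.5)),(S,(-.045,.09,.045),(371.5,210.9)),(S,(.045,.09,.045),(384.75,238.75)),(S,(.045,-.09,.045),(315,252.5))]
pk,rk=fit2(key,[.6,.15,-.15]);print('key',pk);print(rk)
ps,rs=fit2(stand,[.6,.15,-.15]);print('stand',ps);print(rs)
print('key in stand',R.from_euler('z',-ps[2]).apply([pk[0]-ps[0],pk[1]-ps[1],0]))
# console: hinge at: slope line from (-110,65) to (75,195); underside of panel on slope; 
hx=(-.185)*np.cos(np.radians(35))
def H(L,off): # hinge frame pt -> console
    return ap(hinge_local(),np.array(L))[0]+off
HO=np.array([.075,0,.195])
cons=[(Tp,(.2,.15,.195),(311,114)),(Tp,(.2,-.15,.195),(443.7,130.7)),(Tp,(.075,.15,.195),(305,167.7)),(Tp,(.075,-.15,.195),(440.7,183.3)),
 (Tp,H((-.155,.085,.010),HO),(321.8,240.5)),(Tp,H((-.15,.010,.038),HO),(355,250.8)),(Tp,H((-.15,-.1,.038),HO),(404.2,255.5)),
 (S,H((-.155,.085,.010),HO),(231.7,223.2)),(S,H((-.15,.010,.038),HO),(198,217.5)),(S,H((-.15,-.1,.038),HO),(148.75,227.5))]
pc,rc=fit2(cons,[.6,-.25,-.1]);print('cons',pc);print(rc)
np.savez('fit.npz',pk=pk,ps=ps,pc=pc)
Tc=pose2(pc);TH=Tc.copy();TH[:3,:3]=Tc[:3,:3]@hinge_local()[:3,:3];TH[:3,3]=ap(Tc,HO)[0]
a=np.linspace(0,2*np.pi,40)
cir=np.c_[-.155+.024*np.cos(a),.085+.024*np.sin(a),0*a+.010]
def polys(n):
    o=[proj(n,ap(Tc,box(.1375-.0,0,.0625,.15,.195)))]
    o.append(proj(n,ap(Tc,[[.075,.15,.195],[-.11,.15,.065],[-.11,-.15,.065],[.075,-.15,.195]])))
    o.append(proj(n,ap(TH,cir)))
    o.append(proj(n,ap(TH,box(-.155,.085,.008,.008,.030))))
    o.append(proj(n,ap(TH,box(-.0915,0,.0935,.125,.004))))
    o.append(proj(n,ap(TH,[[-.15,.01,.038],[-.15,-.1,.038]])))
    Ts=pose2(ps);Tk=pose2(pk)
    o.append(proj(n,ap(Ts,box(0,0,.045,.09,.045))))
    o.append(proj(n,ap(Tk,box(0,0,.007,.04,.117))))
    o.append(proj(n,ap(Tk,box(0,0,.015,.015,.057))))
    return o
if __name__=='__main__':
    for n,w in(('top',(285,105,455,275)),('scene',(105,190,295,330))):
        im=CAM[n]['frame'][:,:,::-1].copy();crop(im,*w,4,f"pics/{n}_ovc.png",polys(n))
    for n,w in(('top',(165,170,265,245)),('scene',(295,185,395,260))):
        im=CAM[n]['frame'][:,:,::-1].copy();crop(im,*w,8,f"pics/{n}_ovs.png",polys(n))
E
python3 fit.py
```

```text
key [ 0.5932  0.2091 -1.7091]
[[ 0.2734 -0.7187]
 [-1.3567  0.1659]
 [-2.3827 -0.4612]
 [ 0.2265  0.2927]]
stand [ 0.5886  0.1669 -0.1212]
[[-0.6601 -0.1884]
 [-0.5947  0.1223]
 [-1.1194 -0.3829]
 [-0.2561  0.5367]
 [-0.5272  0.4676]
 [-0.6916 -0.2479]
 [-0.6044  0.0454]]
key in stand [-0.0005  0.0424  0.    ]
cons [ 0.5662 -0.1905 -0.1037]
[[-0.376   0.7624]
 [ 0.4608  1.7029]
 [-1.0635  0.9127]
 [ 0.017   3.4718]
 [-0.0478 -4.3306]
 [ 0.652  -5.9987]
 [-0.1584 -4.2341]
 [-0.1504 -0.5464]
 [-0.5018  0.7564]
 [ 0.3841  0.2498]]
```

```bash
cat > fit_patch.py <<'E'
import re
s=open('fit.py').read()
i=s.index('pc,rc=fit2(cons'); j=s.index("np.savez('fit.npz'")
s=s[:i]+'''
A=np.radians(35);cx=np.array([np.cos(A),0,np.sin(A)]);cz=np.array([-np.sin(A),0,np.cos(A)])
def fc(p):
    out=[]
    for k,(c,L,px) in enumerate(cons):
        L=np.array(L,float)
        if k>=4: L=L-p[3]*cx+p[4]*cz
        out.append(proj(c,ap(pose2(p),L))[0]-px)
    out.append([p[4]*300,0])
    return np.concatenate(out)
sol=least_squares(fc,[.6,-.2,-.1,.01,0],loss='soft_l1');pc=sol.x
print('cons',pc);print(fc(pc).reshape(-1,2))
HO=HO-pc[3]*cx+pc[4]*cz
'''+s[j:]
open('fit.py','w').write(s)
E
python3 fit_patch.py; python3 fit.py | sed -n '/cons/,$p'
```

```text
cons [ 0.5699 -0.1922 -0.0955  0.0166 -0.0003]
[[-0.3966 -0.3363]
 [ 0.437  -0.4612]
 [-0.6096 -0.1791]
 [ 0.4689  1.2623]
 [-0.2929  0.4787]
 [ 0.159  -1.3814]
 [-1.0688 -0.0738]
 [-1.218  -1.167 ]
 [-1.1252  0.3919]
 [ 0.4422  0.0516]
 [-0.0922  0.    ]]
```

View pics/top_ovc.png

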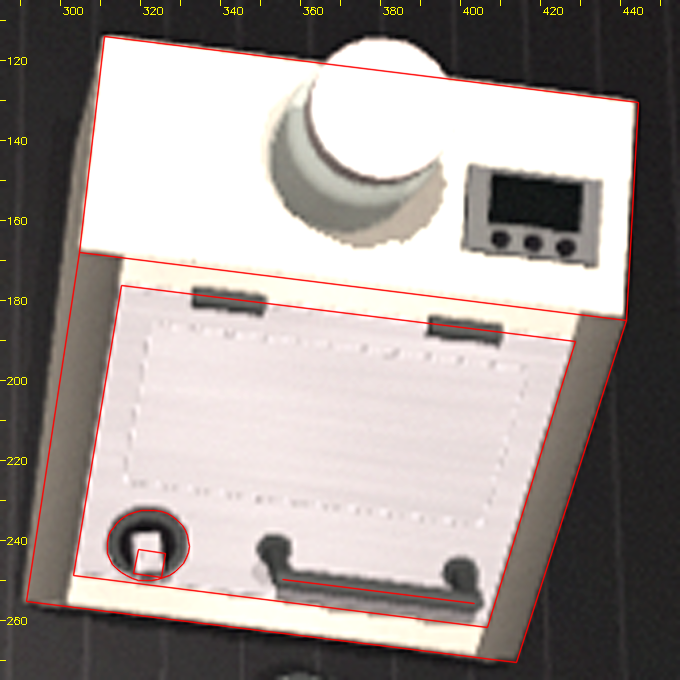

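View pics/scene_ovc.png

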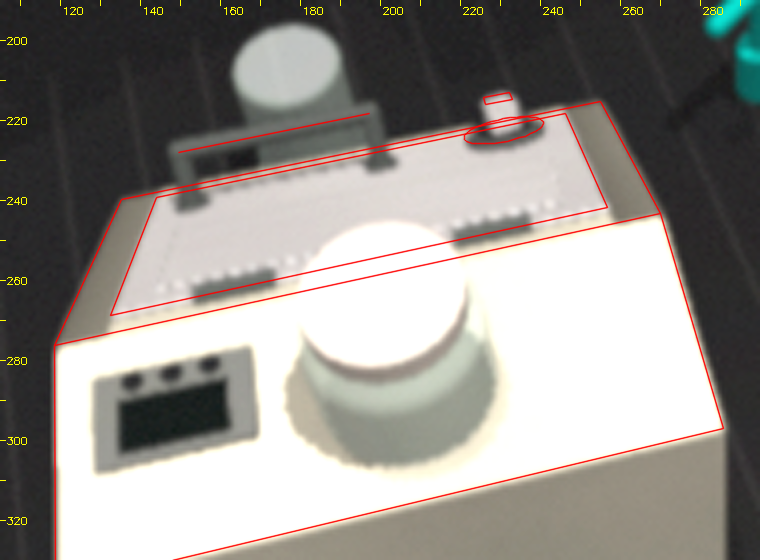

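View pics/top_ovs.png

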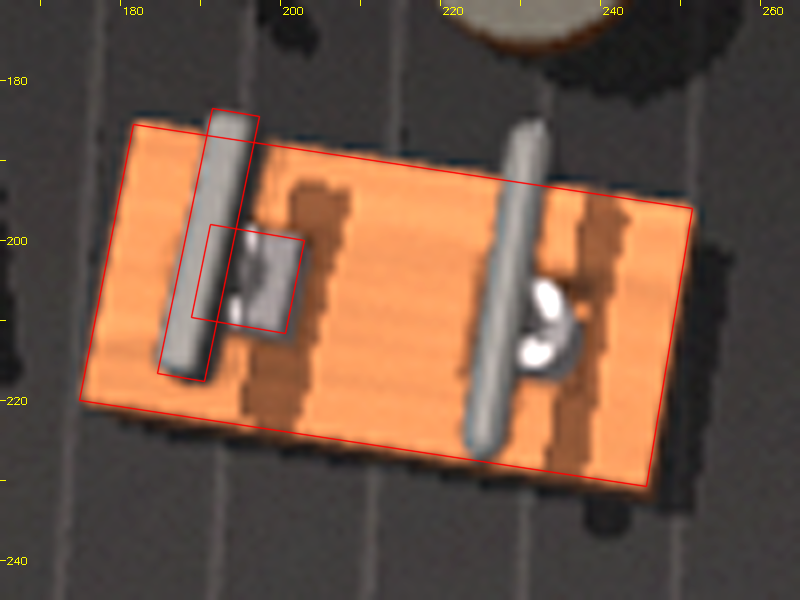

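View pics/scene_ovs.png

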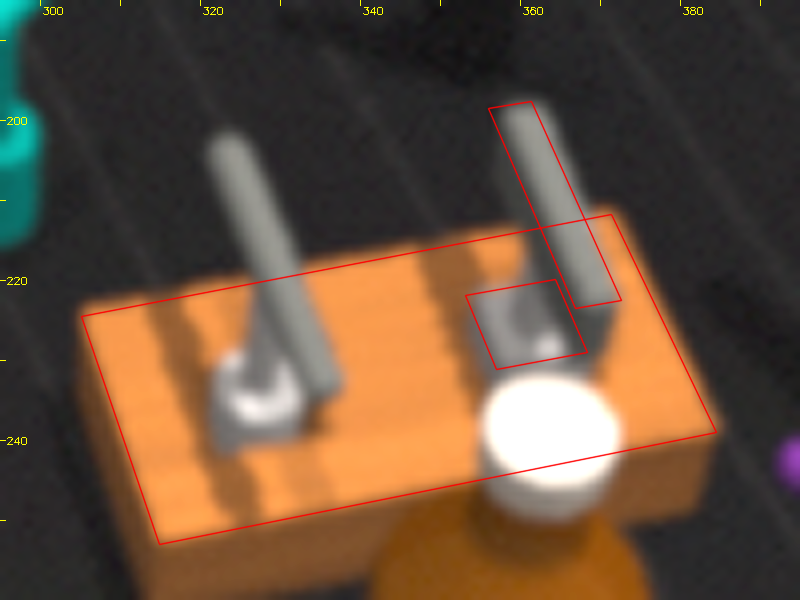

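```bash
cat > plan.py <<'E'
from fit import *
def rotz(T,a,off=(0,0,0)):
    M=np.eye(4);M[:3,:3]=R.from_euler('z',a).as_matrix();M[:3,3]=off;return T@M
def hatchT(h):
    M=np.eye(4);M[:3,:3]=R.from_euler('y',h).as_matrix();return TH@M
SEAT=lambda h=0,a=0: rotz(hatchT(h)@np.block([[np.eye(3),np.array([[-.155],[.085],[.010]])],[np.zeros((1,3)),1]]),a)
def tool_for_key(Tk,flip=1,g=.094):
    # TCP pose gripping key handle centre: y=-keyz, z=flip*keyx ; grasp pt 2mm behind TCP
    y=-Tk[:3,2];z=flip*Tk[:3,0];x=np.cross(y,z)
    p=Tk[:3,3]+Tk[:3,2]*g+.002*y
    return p,R.from_matrix(np.c_[x,y,z]).as_quat()
E
cat > a.py <<'E'
from plan import *
from workcell import bot,hand,kinematics,get_obs
print('seat',SEAT()[:3,3],'zh',TH[:3,2],'hinge',TH[:3,3])
Tk=pose2(pk);Tk[2,3]=.007
print('key',Tk[:3,3])
for fl in(1,-1):
    p,q=tool_for_key(Tk,fl);print('grasp',fl,p,kinematics.solve_ik(p,q))
    for ks in range(4):
        r=[]
        for a in(.12,1.57):
            p,q=tool_for_key(SEAT(0,a+ks*np.pi/2),fl);s=kinematics.solve_ik(p,q)
            p2,q=tool_for_key(SEAT(0,a+ks*np.pi/2),fl,.094+.06);s2=kinematics.solve_ik(p2,q)
            r.append((p,s,None if s2 is None else 'ok'))
        print(fl,ks,r)
# latch angle overlays
for ang in(0,.12,.25):
  for n,w in(('top',(305,225,340,260)),):
    im=CAM[n]['frame'][:,:,::-1].copy()
    L=SEAT(0,ang);o=[proj(n,ap(L,box(0,0,.008,.008,.0175))),proj(n,ap(L,box(0,0,.0055,.0055,.02))),proj(n,ap(L,box(0,0,.008,.008,.0))),proj(n,ap(L,np.c_[.024*np.cos(a),.024*np.sin(a),0*a]))]
    crop(im,*w,12,f"pics/la_{int(ang*100)}.png",o)
import cv2
I=np.hstack([cv2.imread(f"pics/la_{k}.png")[:, :] for k in(0,25)]);cv2.imwrite("pics/la.png",cv2.resize(I,(800,400)))
E
python3 a.py | sed -n '/seat/,$p'
```

```text
seat [ 0.5072 -0.1008  0.1045] zh [-0.571   0.0547  0.8192] hinge [ 0.6312 -0.1981  0.1852]
key [0.5932 0.2091 0.007 ]
grasp 1 [0.5932 0.2091 0.099 ] [ 0.3365  0.4986  1.7244 -0.      0.9185  2.0456]
1 0 [(array([ 0.4546, -0.0958,  0.1799]), array([-0.2967, -0.0584,  2.4335,  0.6122,  0.2008, -0.8883]), 'ok'), (array([ 0.4546, -0.0958,  0.1799]), array([-0.2967, -0.0584,  2.4335,  0.6122,  0.2008, -2.3383]), 'ok')]
1 1 [(array([ 0.4546, -0.0958,  0.1799]), array([-0.2967, -0.0584,  2.4335,  0.6122,  0.2008, -2.4591]), 'ok'), (array([ 0.4546, -0.0958,  0.1799]), array([-0.2967, -0.0584,  2.4335,  0.6122,  0.2008,  2.3741]), 'ok')]
1 2 [(array([ 0.4546, -0.0958,  0.1799]), array([-0.2967, -0.0584,  2.4335,  0.6122,  0.2008,  2.2533]), 'ok'), (array([ 0.4546, -0.0958,  0.1799]), array([-0.2967, -0.0584,  2.4335,  0.6122,  0.2008,  0.8033]), 'ok')]
1 3 [(array([ 0.4546, -0.0958,  0.1799]), array([-0.2967, -0.0584,  2.4335,  0.6122,  0.2008,  0.6825]), 'ok'), (array([ 0.4546, -0.0958,  0.1799]), array([-0.2967, -0.0584,  2.4335,  0.6122,  0.2008, -0.7675]), 'ok')]
grasp -1 [0.5932 0.2091 
[... 237 characters left out ...]
335,  0.6122,  0.2008,  0.8033]), 'ok')]
-1 1 [(array([ 0.4546, -0.0958,  0.1799]), array([-0.2967, -0.0584,  2.4335,  0.6122,  0.2008,  0.6825]), 'ok'), (array([ 0.4546, -0.0958,  0.1799]), array([-0.2967, -0.0584,  2.4335,  0.6122,  0.2008, -0.7675]), 'ok')]
-1 2 [(array([ 0.4546, -0.0958,  0.1799]), array([-0.2967, -0.0584,  2.4335,  0.6122,  0.2008, -0.8883]), 'ok'), (array([ 0.4546, -0.0958,  0.1799]), array([-0.2967, -0.0584,  2.4335,  0.6122,  0.2008, -2.3383]), 'ok')]
-1 3 [(array([ 0.4546, -0.0958,  0.1799]), array([-0.2967, -0.0584,  2.4335,  0.6122,  0.2008, -2.4591]), 'ok'), (array([ 0.4546, -0.0958,  0.1799]), array([-0.2967, -0.0584,  2.4335,  0.6122,  0.2008,  2.3741]), 'ok')]
```

View pics/la.png

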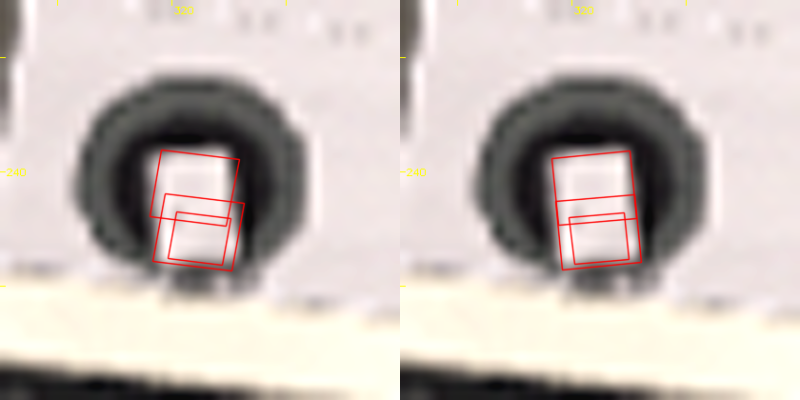

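Fits agree to about 1 px, and the latch sits at roughly 0.2 rad. Next: approach and grasp the key, passing above the jar.

```bash
cat > b.py <<'E'
from plan import *
from workcell import bot,hand,kinematics,get_obs,vision
Tk=pose2(pk);Tk[2,3]=.007
p,q=tool_for_key(Tk,-1)
o=get_obs()
bot.servo_line([.30,-.50,.42],velocity=.3)
hand.move_gripper(.05,60)
bot.reach([p[0],p[1],.33],q)
bot.servo_line([p[0],p[1],.17],velocity=.25)
o=get_obs();print(o['time_s'],o['position'],o['gripper_width'])
for n in('top','scene'):
    c=vision.read_camera(n);np.save(f"{n}1.npy",c['frame'])
crop(np.load('top1.npy')[:,:,::-1].copy(),150,130,290,250,5,'pics/b_t.png');crop(np.load('scene1.npy')[:,:,::-1].copy(),280,140,420,260,5,'pics/b_s.png')
E
python3 b.py|tail -1
```

```text
4.95 [0.5942 0.2092 0.1713] 0.049782170999473574
```

View pics/b_s.png

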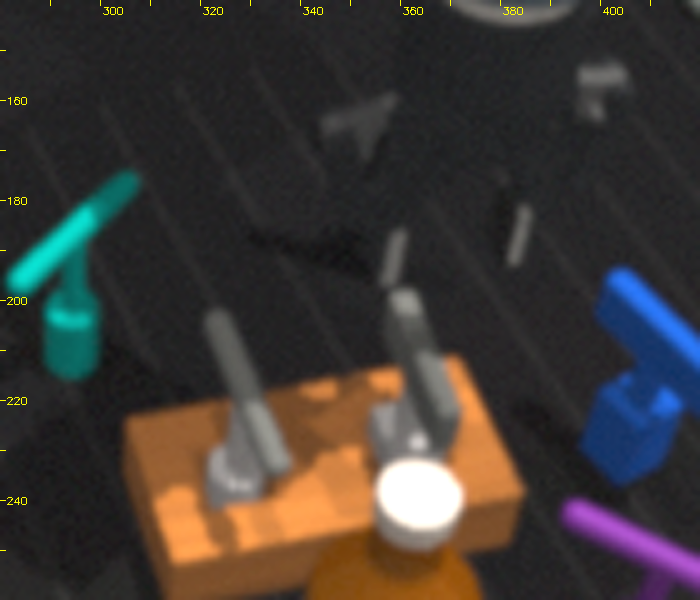

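View pics/b_t.png

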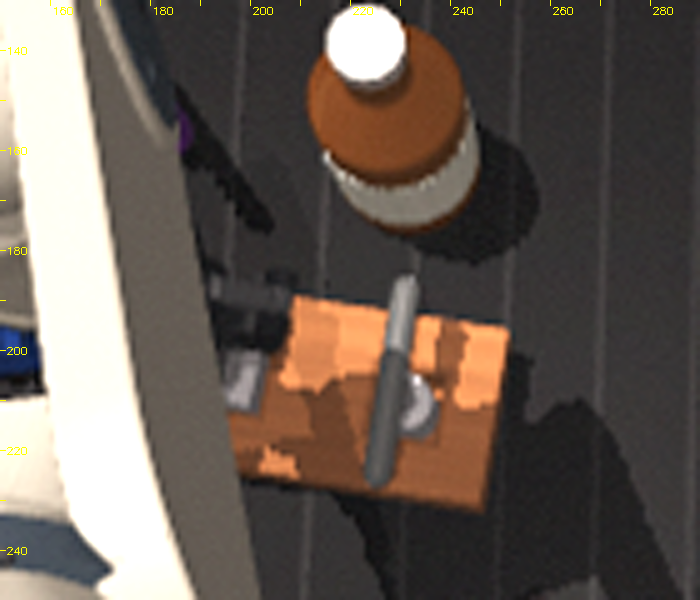

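The scene crop shows the finger tips (light streaks) at (356,191) and (381,187), above the key handle at (362,208). The bottle is well clear. I'll check the tip projection, then descend and grip.

```bash
cat > c.py <<'E'
from plan import *
from workcell import bot,hand,kinematics,get_obs,vision
Tk=pose2(pk);Tk[2,3]=.007
p,q=tool_for_key(Tk,-1)
o=get_obs()
P=o['position'];Rm=R.from_quat(o['orientation'])
for s in(-.025,.025): print('tip',proj('scene',P+Rm.apply([0,.012,s])))
bot.servo_line(p,velocity=.12)
o=get_obs();print(o['time_s'],o['position'],p,o['wrist_force'])
hand.move_gripper(0.0,60)
o=get_obs();print(o['time_s'],o['gripper_width'],o['wrist_force'])
bot.servo_line(p+[0,0,.15],velocity=.2)
o=get_obs();print(o['time_s'],o['position'],o['gripper_width'],o['wrist_force'])
for n in('top','scene'):
    c=vision.read_camera(n);np.save(f"{n}2.npy",c['frame'])
crop(np.load('top2.npy')[:,:,::-1].copy(),150,130,290,250,5,'pics/c_t.png');crop(np.load('scene2.npy')[:,:,::-1].copy(),280,120,420,240,5,'pics/c_s.png')
E
python3 c.py|sed -n '/^tip/,$p'
```

```text
tip [[356.4082 200.1363]]
tip [[376.8724 196.5953]]
5.7917 [0.5937 0.2093 0.0996] [0.5932 0.2091 0.099 ] [ 0.3471 -0.1539  0.079 ]
6.2167 0.01215418315634603 [-0.8664  1.7183  6.1003]
7.1167 [0.5924 0.2087 0.2475] 0.012359065837049531 [ 0.0382 -0.9262 -2.1175]
```

View pics/c_s.png

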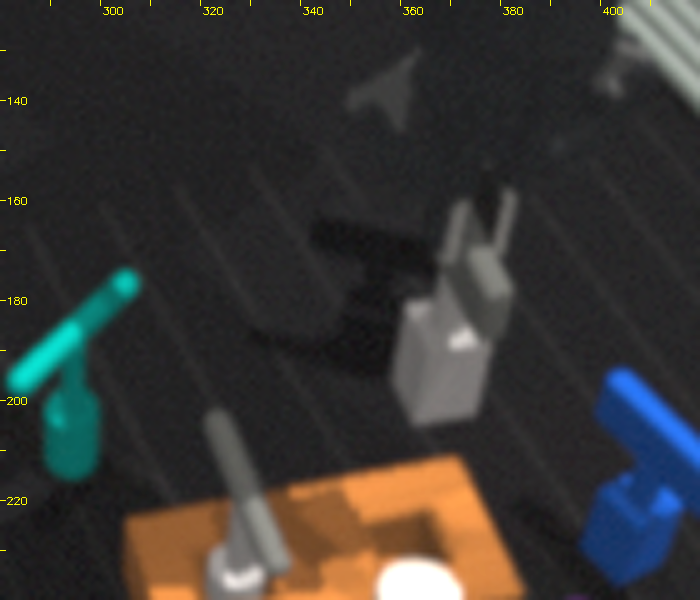

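The key hangs square in the jaws and the spanner is still in its hole. Next, move to a pre-insert pose above the drive.

```bash
cat > d.py <<'E'
from plan import *
from workcell import bot,hand,kinematics,get_obs,vision
A0=.17+np.pi/2
o=get_obs();P=o['position']
bot.servo_line([P[0]-.1,P[1]-.03,.36],velocity=.3)
S=SEAT(0,A0);n=S[:3,2]
p,q=tool_for_key(S,-1)
bot.reach(p+.15*n,q)
bot.servo_line(p+.045*n,q,velocity=.15)
bot.dwell(.3)
o=get_obs();print(o['time_s'],o['position'],p+.045*n,o['joint_pos'],o['wrist_force'],o['gripper_width'])
for m in('top','scene'):
    c=vision.read_camera(m);np.save(f"{m}3.npy",c['frame'])
E
python3 d.py|tail -1
cat > ov.py <<'E'
from plan import *
import sys
def keypolys(n,K):
    o=[proj(n,ap(K,box(0,0,.015,.015,z))) for z in(0,.05)]
    o+=[proj(n,ap(K,box(0,0,.007,.04,z))) for z in(.078,.11)]
    for a,b in((1,1),(1,-1),(-1,1),(-1,-1)): o.append(proj(n,ap(K,[[a*.015,b*.015,0],[a*.015,b*.015,.05]])));o.append(proj(n,ap(K,[[a*.007,b*.04,.078],[a*.007,b*.04,.11]])))
    return o
def key_from_tcp(p,q,flip=-1,g=.094):
    M=R.from_quat(q).as_matrix();T=np.eye(4)
    z=-M[:,1];x=flip*M[:,2];T[:3,:3]=np.c_[x,np.cross(z,x),z];T[:3,3]=p-.002*M[:,1]-g*z;return T
def drive(n,a,h=0):
    L=SEAT(h,a);t=np.linspace(0,2*np.pi,40)
    return [proj(n,ap(L,box(0,0,.008,.008,.0175))),proj(n,ap(L,box(0,0,.008,.008,0))),proj(n,ap(L,np.c_[.024*np.cos(t),.024*np.sin(t),0*t]))]
E
cat > e.py <<'E'
from ov import *
from workcell import get_obs
o=get_obs();K=key_from_tcp(o['position'],o['orientation'])
L=np.linalg.inv(SEAT(0,.17+np.pi/2))@K;print('key in seat',L[:3,3],R.from_matrix(L[:3,:3]).as_rotvec())
for n,w,f in(('top',(270,190,370,265),8),('scene',(180,150,280,240),6)):
    im=np.load(f'{n}3.npy')[:,:,::-1].copy()
    crop(im,*w,f,f'pics/e_{n}.png',keypolys(n,K)+drive(n,.17))
    crop(im,*w,f,f'pics/e_{n}r.png')
E
python3 e.py|tail -1
```

```text
10.7917 [ 0.4291 -0.0935  0.2175] [ 0.429  -0.0933  0.2168] [-0.3182 -0.2     2.4301  0.3953  0.3351  0.8421] [ 0.6383 -0.3348 -1.5272] 0.01219956204091682
key in seat [-0.0002 -0.0003  0.0453] [-0.0008  0.0004  0.    ]
```

View pics/e_top.png

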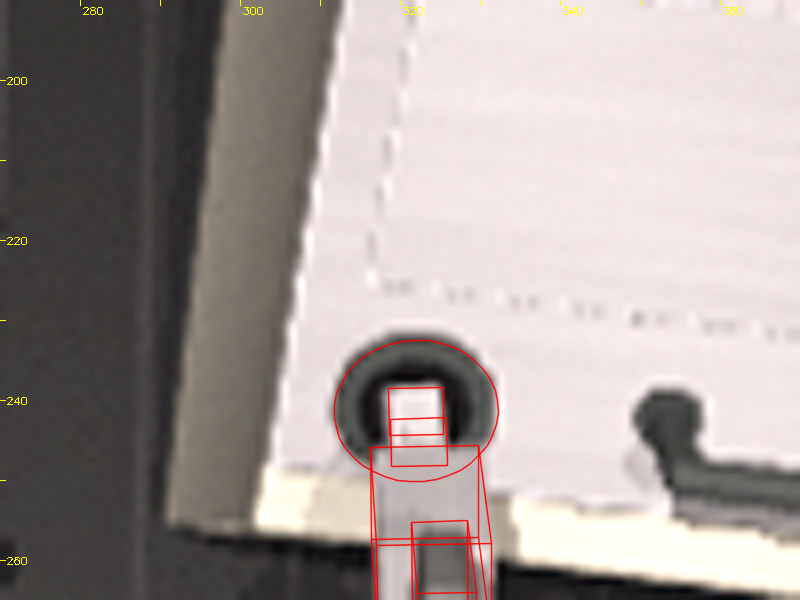

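View pics/e_scene.png

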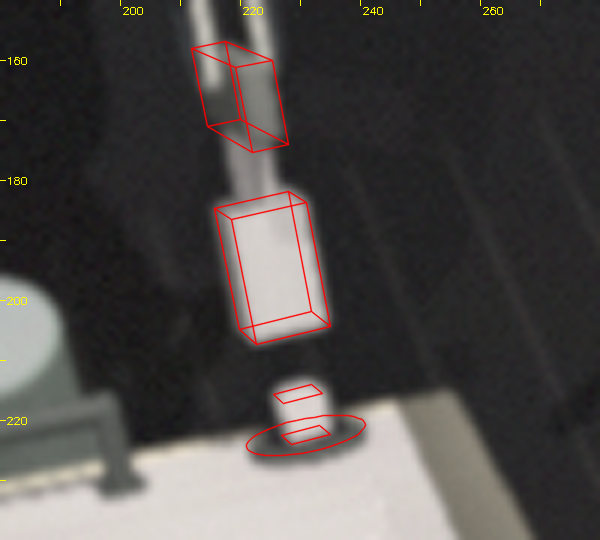

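View pics/e_scener.png

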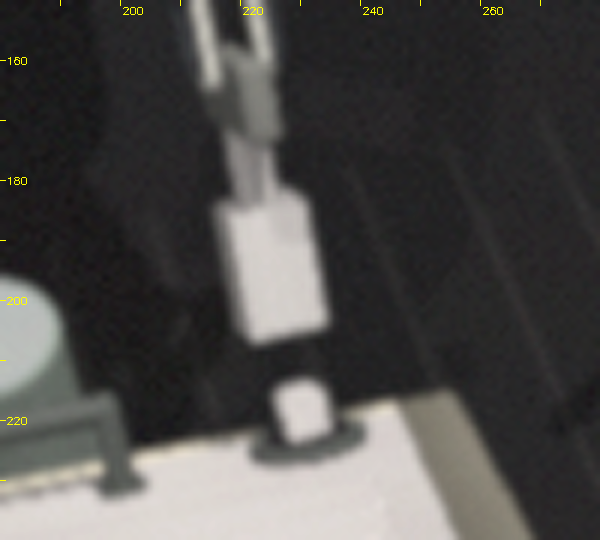

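The overlays agree to about 0.5 px. The drive at scene (230,218) and top (322,242) lies right under the key foot, perhaps 0.5 mm towards +y. I'll insert in steps and watch the force.

```bash
cat > f.py <<'E'
from ov import *
from workcell import bot,hand,kinematics,get_obs,vision
A0=.17+np.pi/2
S=SEAT(0,A0);n=S[:3,2];ye=TH[:3,1]
p,q=tool_for_key(S,-1)
p=p+.0006*ye
for s,v in((.024,.08),(.018,.04),(.014,.04),(.010,.04),(.006,.04),(.003,.03),(.0005,.03)):
    bot.servo_line(p+s*n,q,velocity=v)
    o=get_obs();F=TH[:3,:3].T@o['wrist_force']
    K=key_from_tcp(o['position'],o['orientation']);L=np.linalg.inv(SEAT(0,A0))@K
    print(s,round(o['time_s'],2),'key in seat',L[:3,3],'F hatch',F,'tq',o['ft_torque'],o['gripper_width'])
    if np.linalg.norm(F)>25: print('STOP');break
for m in('top','scene'):
    c=vision.read_camera(m);np.save(f"{m}4.npy",c['frame'])
for m,w,f in(('top',(270,190,370,265),8),('scene',(180,150,280,240),6)):
    im=np.load(f'{m}4.npy')[:,:,::-1].copy()
    crop(im,*w,f,f'pics/f_{m}.png',keypolys(m,SEAT(0,A0)) if m=='scene' else ())
E
python3 f.py|grep -E 'seat \[|STOP'|tail -9
```

```text
0.024 11.31 key in seat [0.0009 0.0004 0.0238] F hatch [-1.8938 -0.695  -1.2712] tq [0.093  0.5242 0.0102] 0.012301581231241154
0.018 11.61 key in seat [ 0.0006 -0.0001  0.0181] F hatch [-0.7075 -0.8808 -1.2648] tq [0.0673 0.4748 0.0266] 0.012397033175005142
0.014 11.86 key in seat [ 0.0006 -0.0002  0.0141] F hatch [ 0.1061  0.7424 -2.5404] tq [0.0751 0.3514 0.0478] 0.012274033955782507
0.01 12.11 key in seat [ 0.0006 -0.0002  0.01  ] F hatch [-0.1024  0.3248 -1.6316] tq [0.0809 0.2641 0.1043] 0.012424796152908514
0.006 12.36 key in seat [ 0.0006 -0.0001  0.006 ] F hatch [-1.1487  0.2794 -1.874 ] tq [0.0864 0.2334 0.0271] 0.012493956959659451
0.003 12.61 key in seat [ 0.0006 -0.0001  0.003 ] F hatch [-0.8829  1.1857 -1.5688] tq [0.1149 0.184  0.0656] 0.012491990139135828
0.0005 12.86 key in seat [ 0.0006 -0.0001  0.0005] F hatch [-0.2219  1.0196 -1.751 ] tq [0.1039 0.2538 0.0866] 0.012258254621356037
```

View pics/f_scene.png

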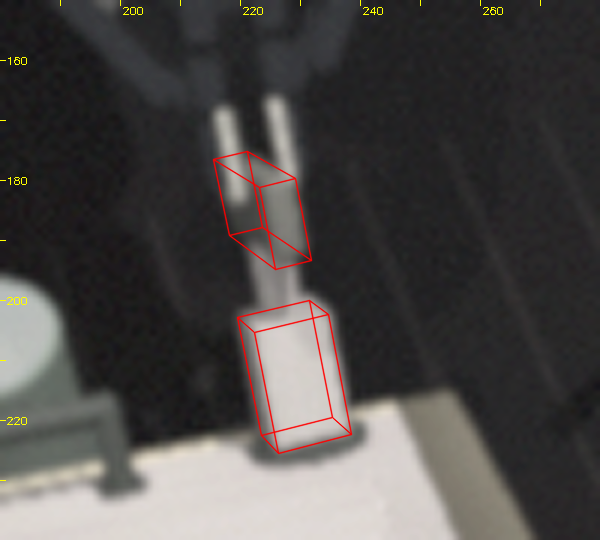

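It slid on freely. I'll press on until the escutcheon is felt, so the key is fully home.

```bash
cat > g.py <<'E'
from ov import *
from workcell import bot,hand,kinematics,get_obs,vision
A0=.17+np.pi/2
S=SEAT(0,A0);n=S[:3,2];ye=TH[:3,1]
p,q=tool_for_key(S,-1)
p=p+.0006*ye
for s in(-.0005,-.0015,-.0025,-.0035,-.0045,-.0055):
    bot.servo_line(p+s*n,q,velocity=.02); bot.dwell(.1)
    o=get_obs();F=TH[:3,:3].T@o['wrist_force']
    K=key_from_tcp(o['position'],o['orientation']);L=np.linalg.inv(SEAT(0,A0))@K
    print(s,round(o['time_s'],2),'key in seat',L[:3,3],'F hatch',F,'tq',o['ft_torque'])
    if F[2]>6: print('STOP');break
E
python3 g.py|grep -E 'seat \[|STOP'|tail -9
```

```text
-0.0005 13.31 key in seat [ 0.0004 -0.0003 -0.0003] F hatch [-0.2803 -0.142   6.2446] tq [ 0.0245  0.3315 -0.0353]
STOP
```

Contact at −0.3 mm, so the key is home. Now the quarter turn.

```bash
cat > t.py <<'E'
from ov import *
from workcell import bot,hand,kinematics,get_obs,vision
ye=TH[:3,1];n=TH[:3,2]
for a in list(np.arange(.4,1.5,.2))+[1.5,1.56,1.62,1.68,1.74]:
    p,q=tool_for_key(SEAT(0,a+np.pi/2),-1)
    j=kinematics.solve_ik(p+.0004*ye,q)
    bot.goto_joints(j)
    o=get_obs();F=TH[:3,:3].T@o['wrist_force'];t=TH[:3,:3].T@o['ft_torque']
    K=key_from_tcp(o['position'],o['orientation']);L=np.linalg.inv(SEAT(0,np.pi/2))@K
    print('A',round(a,2),round(o['time_s'],2),'key',L[:3,3],'ang',round(R.from_matrix(L[:3,:3]).as_rotvec()[2],3),'F',F,'t',t)
    if abs(t[2])>.8 or np.linalg.norm(F)>30: print('A STOP');break
for m in('top','scene'):
    c=vision.read_camera(m);np.save(f"{m}5.npy",c['frame'])
for m,w,f in(('top',(270,190,370,265),8),('scene',(180,150,280,240),6)):
    im=np.load(f'{m}5.npy')[:,:,::-1].copy()
    crop(im,*w,f,f'pics/t_{m}.png',keypolys(m,SEAT(0,1.57)))
E
python3 t.py|grep -E '^A'
```

```text
A 0.4 13.64 key [ 0.0005  0.     -0.    ] ang 0.396 F [-0.5179  1.1    -2.1875] t [0.3668 0.2097 0.0499]
A 0.6 13.95 key [ 0.0006  0.0002 -0.0001] ang 0.593 F [-0.0446  2.462  -0.6217] t [ 0.593   0.1814 -0.0137]
A 0.8 14.26 key [ 0.0005  0.0003 -0.    ] ang 0.792 F [-0.4251  2.2634 -1.4492] t [ 0.6197  0.2873 -0.0093]
A 1.0 14.57 key [ 0.0005  0.0003 -0.    ] ang 0.992 F [-0.951   2.6973 -1.6529] t [ 0.5212  0.4689 -0.0287]
A 1.2 14.88 key [ 0.0005  0.0003 -0.    ] ang 1.192 F [-0.895   1.2802 -0.9802] t [ 0.4576  0.5828 -0.0605]
A 1.4 15.18 key [ 0.0004  0.0003 -0.    ] ang 1.391 F [-2.5203  1.4339 -0.8578] t [ 0.4401  0.6804 -0.0758]
A 1.5 15.43 key [ 0.0004  0.0003 -0.    ] ang 1.493 F [-1.1091  1.3173 -2.2789] t [ 0.4513  0.8047 -0.0335]
A 1.56 15.68 key [ 0.0005  0.0003 -0.    ] ang 1.555 F [-2.3653  1.8303 -1.0856] t [ 0.3297  0.7625 -0.0174]
A 1.62 15.93 key [ 0.0004  0.0002 -0.    ] ang 1.616 F [-2.2978  0.2699 -2.5406] t [ 0.2568  0.9376 -0.0664]
A 1.68 16.18 key [ 0.0004  0.0001 -0.    ] ang 1.677 F [-2.5926  0.7573 -1.3042] t [ 0.2755  1.0102 -0.058 ]
A 1.74 16.43 key [ 0.0004  0.0001 -0.    ] ang 1.737 F [-2.3688  2.0098 -2.2843] t [ 0.2659  0.971  -0.011 ]
```

View pics/t_scene.png

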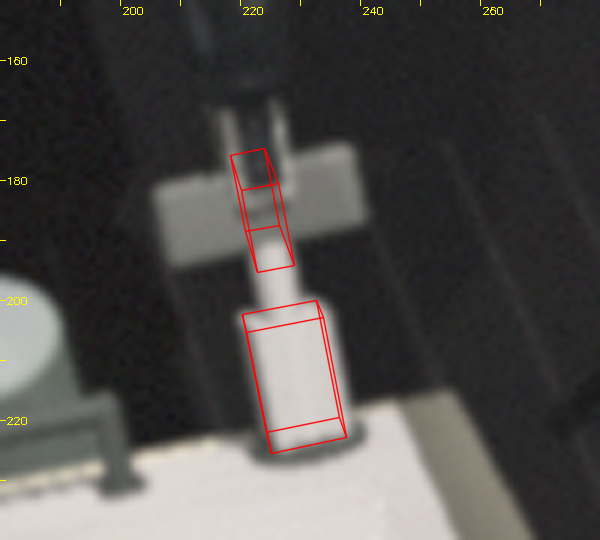

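View pics/t_top.png

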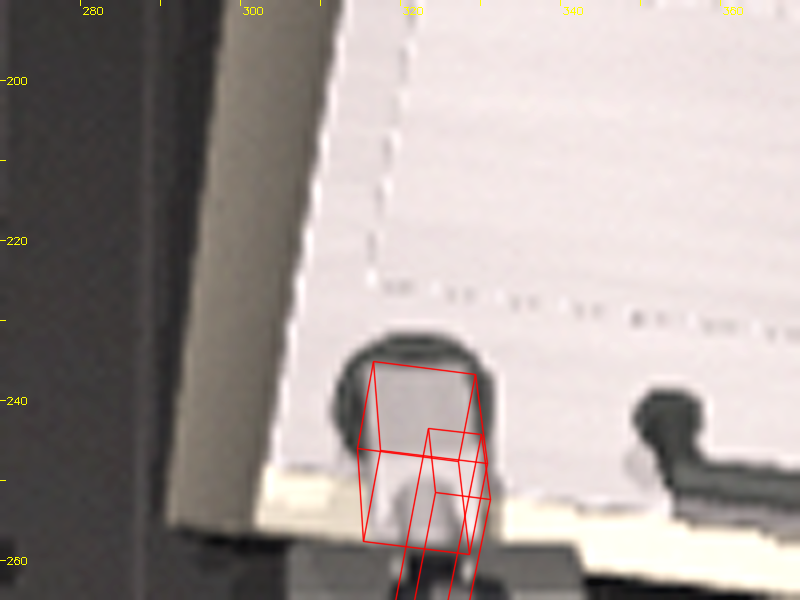

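```bash
sed -i 's/for a in list.*/for a in (1.78,1.82,1.86):/; s/>.8 or/>.5 or/; s/{m}5/{m}6/g; s#pics/t_#pics/t6_#; s/SEAT(0,1.57)/K/' t.py; python3 t.py|grep -E '^A'
```

```text
A 1.78 16.78 key [ 0.0004  0.0001 -0.    ] ang 1.778 F [-3.1514  1.1079 -2.5121] t [ 0.2012  1.0405 -0.0121]
A 1.82 17.03 key [ 0.0004  0.0001 -0.    ] ang 1.818 F [-4.2409  0.6619 -3.0281] t [ 0.1582  1.0674 -0.2048]
A 1.86 17.28 key [ 0.0003 -0.0001 -0.    ] ang 1.857 F [-2.2461  0.3049 -2.4615] t [ 0.1273  1.0652 -0.4471]
```

View pics/t6_scene.png

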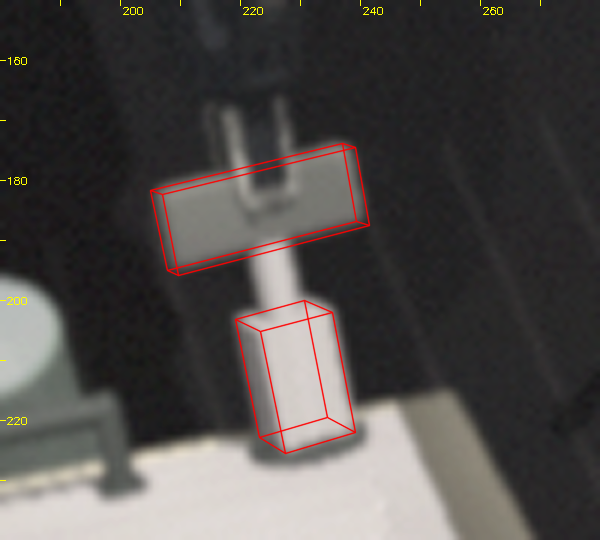

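View pics/t6_top.png

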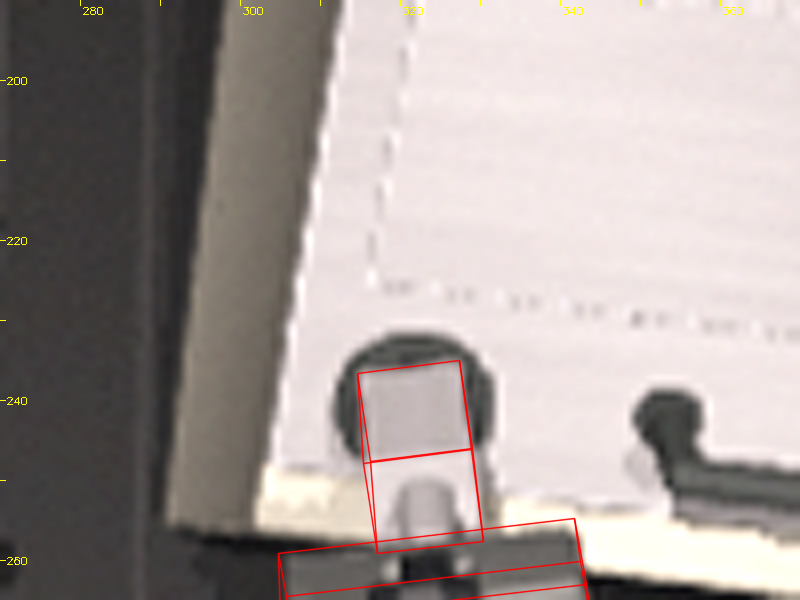

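The stop is felt: torque rises linearly beyond 1.78, after the play. I'll relax the twist, release the key, retreat and look.

```bash
cat > r.py <<'E'
from ov import *
from workcell import bot,hand,kinematics,get_obs,vision
ye=TH[:3,1];n=TH[:3,2]
p,q=tool_for_key(SEAT(0,1.74+np.pi/2),-1)
bot.goto_joints(kinematics.solve_ik(p+.0003*ye,q))
o=get_obs();print('A',TH[:3,:3].T@o['wrist_force'],TH[:3,:3].T@o['ft_torque'])
hand.move_gripper(.05,60)
bot.servo_line(p+.0003*ye+.10*n,q,velocity=.2)
o=get_obs();print('A',o['time_s'],o['joint_pos'],o['wrist_force'])
for m in('top','scene'):
    c=vision.read_camera(m);np.save(f"{m}7.npy",c['frame'])
for m,w,f in(('top',(270,190,370,265),8),('scene',(180,150,280,240),6)):
    im=np.load(f'{m}7.npy')[:,:,::-1].copy()
    crop(im,*w,f,f'pics/r_{m}.png',keypolys(m,SEAT(0,1.64+np.pi/2)) if m=='top' else ())
im=np.load('scene7.npy')[:,:,::-1].copy();cv2.imwrite('pics/r_full.png',im)
E
python3 r.py|grep -E '^A'
cat > ik2.py <<'E'
from ov import *
from workcell import kinematics,get_obs
def tool_for_bar(h,tilt,flip):
    # tilt: tool back direction leaning toward robot from vertical in hatch xz plane (rad)
    Tc0=pose2(pc)[:3,:3]
    back=Tc0@np.array([-np.sin(tilt),0,np.cos(tilt)])
    y=-back; z=flip*(Tc0@np.array([np.cos(tilt),0,np.sin(tilt)])); x=np.cross(y,z)
    P=ap(hatchT(h),[-.15,-.045,.038])[0]
    return P+.002*y,R.from_matrix(np.c_[x,y,z]).as_quat()
if __name__=='__main__':
    for fl in(1,-1):
        for h in(0,.3,.6,.9,1.2,1.28):
            p,q=tool_for_bar(h,np.radians(35)*(1-h/1.25),fl);print('B',fl,h,p,kinematics.solve_ik(p,q))
E
python3 ik2.py|grep ^B
```

```text
A [-2.9402  0.7058 -1.4558] [ 0.1743  1.0322 -0.021 ]
A 18.7583 [-0.3495 -0.3605  2.4097  0.2968  0.5149 -0.6388] [ 0.1732  0.7745 -0.6772]
B 1 0 [ 0.484  -0.2292  0.1287] [-0.6386  0.2058  2.3181  1.3258  0.3105 -1.7733]
B 1 0.3 [ 0.474  -0.2282  0.1738] [-0.5932  0.0997  2.2062  0.4915  0.4701 -0.8975]
B 1 0.6 [ 0.4778 -0.2286  0.2197] [-0.5367  0.0717  2.056   0.2002  0.735  -0.5712]
B 1 0.9 [ 0.4949 -0.2302  0.2625] [-0.4787  0.1099  1.8783  0.0759  0.9958 -0.4195]
B 1 1.2 [ 0.5238 -0.233   0.2982] [-0.4259  0.1983  1.6803  0.0084  1.2399 -0.3331]
B 1 1.28 [ 0.5332 -0.2339  0.3061] [-0.4132  0.2284  1.6247 -0.0048  1.3024 -0.3165]
B -1 0 [ 0.484  -0.2292  0.1287] [-0.6386  0.2058  2.3181  1.3258  0.3105  1.3683]
B -1 0.3 [ 0.474  -0.2282  0.1738] [-0.5932  0.0997  2.2062  0.4915  0.4701  2.2441]
B -1 0.6 [ 0.4778 -0.2286  0.2197] [-0.5367  0.0717  2.056   0.2002  0.735   2.5704]
B -1 0.9 [ 0.4949 -0.2302  0.2625] [-0.4787  0.1099  1.8783  0.0759  0.9958  2.7221]
B -1 1.2 [ 0.5238 -0.233   0.2982] [-0.4259  0.1983  1.6803  0.0084  1.2399  2.8085]
B -1 1.28 [ 0.5332 -0.2339  0.3061] [-0.4132  0.2284  1.6247 -0.0048  1.3024  2.8251]
```

View pics/r_top.png

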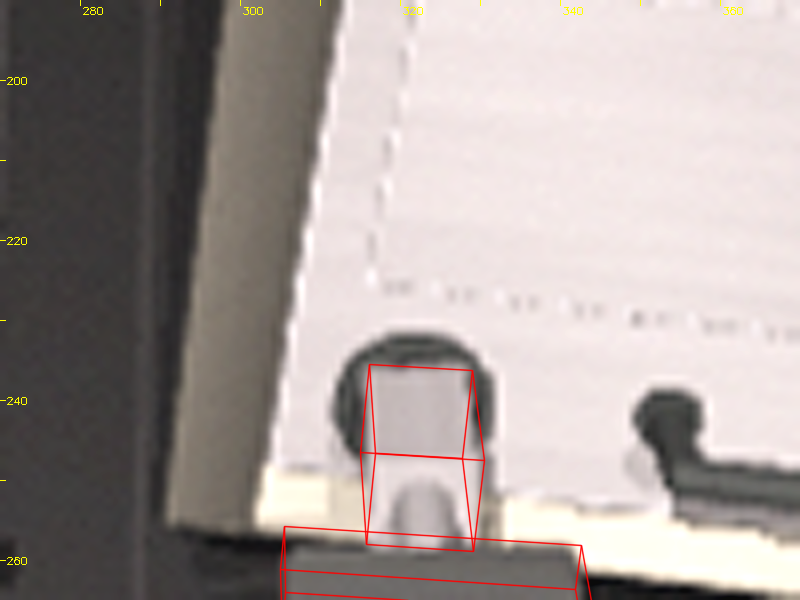

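View pics/r_full.png

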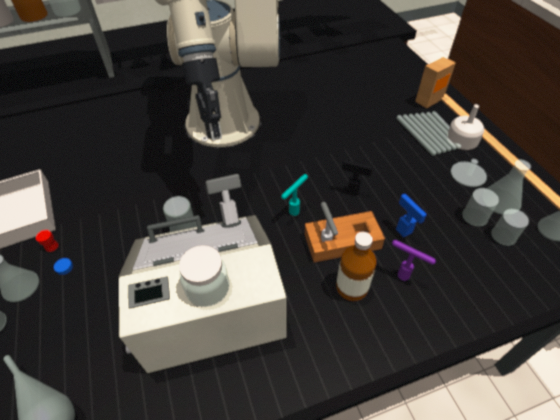

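The key at scene (228,200) stays seated on the escutcheon, and the spanner and bystanders are unmoved. Next I check the beaker clearance, then grip the handle bar.

```bash
sed -i 's/\[-.15,-.045,.038\]/[-.15,-.060,.038]/' ik2.py
cat > k.py <<'E'
from ik2 import *
def ray(n,px,z):
    c=CAM[n];d=np.linalg.inv(c['intrinsics'])@[*px,1];Rr=c['view'][:3,:3];C=-Rr.T@c['view'][:3,3];d=Rr.T@d
    return C+d*(z-C[2])/d[2]
print('K beaker',ray('top',(369,289),.092),ray('scene',(176.5,207),.092))
print('K jar top',ray('top',(380,133),.28),ray('scene',(201,263),.28))
T20=np.radians(20)
for h in(0,.1,.2,.3,.6,.9,1.22):
    p,q=tool_for_bar(h,T20*(1-h/1.25),1);print('K',h,p,kinematics.solve_ik(p,q))
p,q=tool_for_bar(0,T20,1);print('K',kinematics.solve_ik(p-R.from_quat(q).apply([0,.1,0]),q))
E
python3 k.py|grep ^K
```

```text
K beaker [ 0.3991 -0.2148  0.092 ] [ 0.403  -0.2145  0.092 ]
K jar top [ 0.7109 -0.1921  0.28  ] [ 0.7151 -0.1913  0.28  ]
K 0 [ 0.4821 -0.2441  0.1285] [-0.5726  0.2244  2.1385  0.3402  0.4901 -0.7549]
K 0.1 [ 0.4773 -0.2436  0.1432] [-0.568   0.1987  2.1172  0.2762  0.5549 -0.6879]
K 0.2 [ 0.474  -0.2433  0.1583] [-0.5619  0.1768  2.0918  0.2251  0.6217 -0.6331]
K 0.3 [ 0.4722 -0.2431  0.1736] [-0.5543  0.1592  2.0625  0.1836  0.6892 -0.5872]
K 0.6 [ 0.4761 -0.2435  0.2196] [-0.5243  0.1351  1.9537  0.0968  0.8897 -0.4837]
K 0.9 [ 0.4933 -0.2451  0.2624] [-0.4874  0.1543  1.8183  0.0423  1.079  -0.4103]
K 1.22 [ 0.5247 -0.2481  0.3002] [-0.4461  0.2171  1.652   0.003   1.2647 -0.3515]
K [-0.6116  0.026   2.1071  0.2593  0.7187 -0.687 ]
```

The beaker centre is about (0.40, −0.215). The lower finger clears it by about 20 mm. Now approach and grip the bar.

```bash
cat > m.py <<'E'
from ik2 import *
from workcell import bot,hand,vision
T20=np.radians(20)
p,q=tool_for_bar(0,T20,1);b=-R.from_quat(q).apply([0,1,0])
P=get_obs()['position']
bot.servo_line([P[0]-.02,P[1]-.03,.36],velocity=.3)
hand.move_gripper(.034,60)
bot.reach(p+.15*b,q)
bot.servo_line(p+.04*b,q,velocity=.15)
o=get_obs();print('M',o['time_s'],o['position'],p+.04*b,o['wrist_force'])
for m in('top','scene'):
    c=vision.read_camera(m);np.save(f"{m}8.npy",c['frame'])
for m,w,f in(('top',(320,200,440,290),6),('scene',(120,140,260,260),5)):
    im=np.load(f'{m}8.npy')[:,:,::-1].copy()
    crop(im,*w,f,f'pics/m_{m}.png',[proj(m,ap(TH,[[-.15,.01,.038],[-.15,-.1,.038]]))])
E
python3 m.py|grep ^M
```

```text
M 21.225 [ 0.4688 -0.2428  0.1672] [ 0.4685 -0.2428  0.166 ] [0.4198 0.5917 0.5459]
```

View pics/m_scene.png

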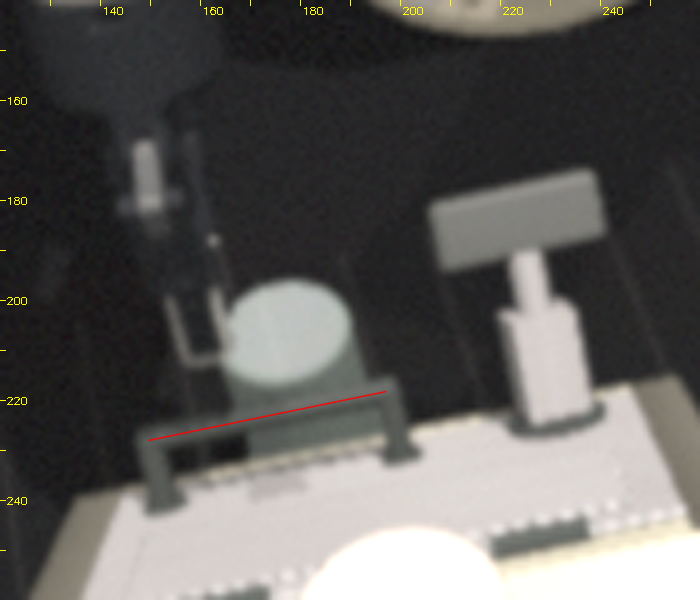

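View pics/m_top.png

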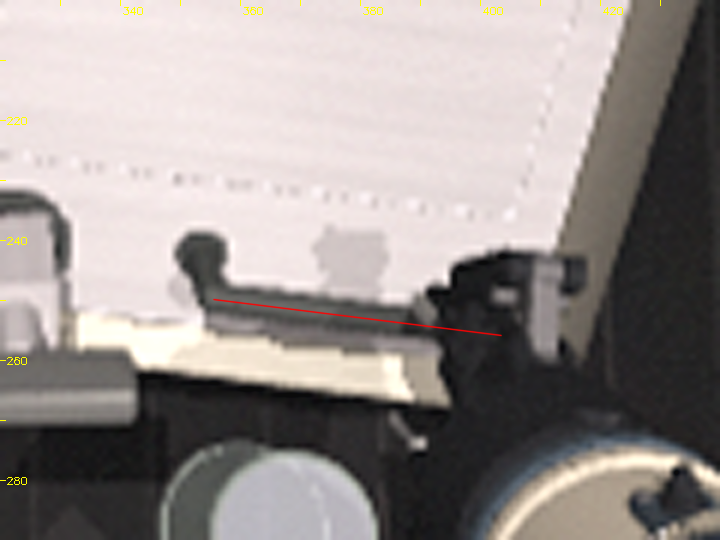

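The fingers at scene (160,205) are above the bar, between its feet. Lower and close.

```bash
cat > n.py <<'E'
from ik2 import *
from workcell import bot,hand,vision
T20=np.radians(20)
p,q=tool_for_bar(0,T20,1)
bot.servo_line(p,q,velocity=.08)
o=get_obs();print('M',o['time_s'],o['position'],p,o['wrist_force'])
if np.linalg.norm(o['wrist_force'])<10:
    hand.move_gripper(0,50)
    o=get_obs();print('M',o['time_s'],o['gripper_width'],o['position'],o['wrist_force'],o['ft_torque'])
E
python3 n.py|grep ^M
```

```text
M 21.975 [ 0.4821 -0.244   0.1283] [ 0.4821 -0.2441  0.1285] [-0.5559  0.2826 -0.2123]
M 22.4083 -0.00025772145443165494 [ 0.4833 -0.2446  0.1309] [-7.584   3.8859 22.9428] [0.6046 0.13   0.1856]
```

```bash
cat > o.py <<'E'
from ik2 import *
from workcell import bot,hand,vision
for m in('top','scene'):
    c=vision.read_camera(m);np.save(f"{m}9.npy",c['frame'])
o=get_obs();P=o['position'];Rm=R.from_quat(o['orientation'])
for m,w,f in(('top',(320,200,440,290),6),('scene',(130,170,210,250),7)):
    im=np.load(f'{m}9.npy')[:,:,::-1].copy()
    crop(im,*w,f,f'pics/o_{m}.png',[proj(m,ap(TH,[[-.15,.01,.038],[-.15,-.1,.038]])),proj(m,P+Rm.apply([[0,-.04,0],[0,.017,0],[-.011,.017,0],[.011,.017,0]]))])
E
python3 o.py>/dev/null
```

```text
(no output)
```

View pics/o_scene.png

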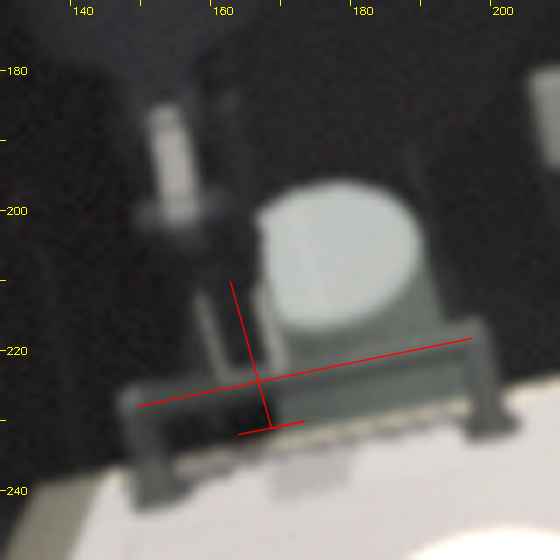

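View pics/o_top.png

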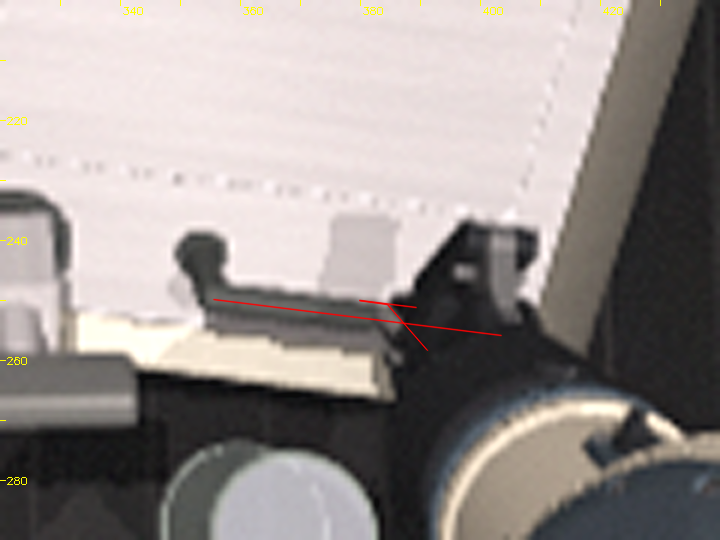

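The jaws closed on nothing (width 0) and now rest on the bar with 23 N. The fingers apparently reached less deep than assumed, so I open, back off, and check the true tip position from the pre-grasp picture.

```bash
cat > q.py <<'E'
from ik2 import *
from workcell import bot,hand,vision
T20=np.radians(20)
p,q=tool_for_bar(0,T20,1);Rm=R.from_quat(q)
b=-Rm.apply([0,1,0])
bot.servo_line(p+.03*b,q,velocity=.1)
o=get_obs();P=o['position'];Rm=R.from_quat(o['orientation'])
print('M',o['time_s'],o['wrist_force'],o['gripper_width'])
c=vision.read_camera('scene');np.save('sceneA.npy',c['frame'])
im=c['frame'][:,:,::-1].copy()
crop(im,130,170,210,250,7,'pics/q_closed.png',[proj('scene',P+Rm.apply([[-.011,k,0],[.011,k,0]])) for k in(0,.017)])
hand.move_gripper(.04,50)
o=get_obs();P=o['position']
c=vision.read_camera('scene');np.save('sceneB.npy',c['frame'])
im=c['frame'][:,:,::-1].copy()
crop(im,130,170,210,250,7,'pics/q_open.png',[proj('scene',P+Rm.apply([[-.011,k,s],[.011,k,s]])) for k in(0,.017) for s in(-.02,.02)])
a=cv2.imread('pics/q_closed.png');b=cv2.imread('pics/q_open.png');cv2.imwrite('pics/q.png',cv2.resize(np.hstack([a[:400,:400],b[:400,:400]]),(800,400)))
E
python3 q.py|grep ^M
```

```text
M 22.9583 [-0.4216 -0.7623  0.5083] -0.00016198324154589517
```

View pics/q.png

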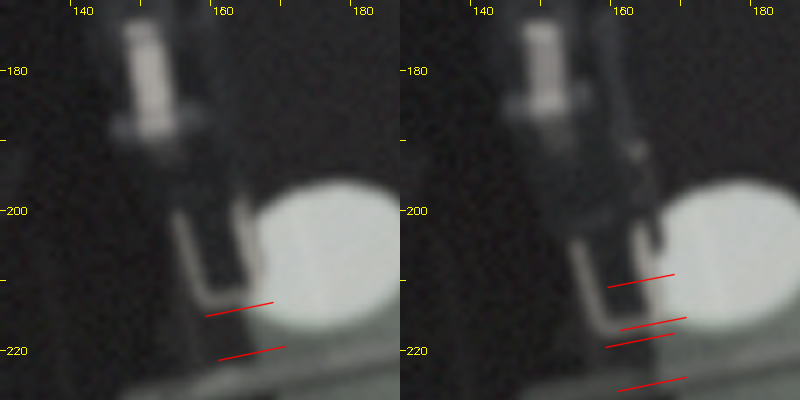

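The lit pad outline ends at about the TCP plane, (160,213) closed and (160,217) open, not 17 mm ahead. The pads therefore only touched the crest of the bar. I'll go 10 mm deeper, at a tilt nearer to the panel normal, and watch the force.

```bash
cat > n2.py <<'E'
from ik2 import *
from workcell import bot,hand,vision
TL=np.radians(28)
p,q=tool_for_bar(0,TL,1);y=R.from_quat(q).apply([0,1,0])
for d,v in((-.02,.1),(0,.08),(.004,.05),(.008,.05),(.010,.05)):
    bot.servo_line(p+d*y,q,velocity=v)
    o=get_obs();print('M',d,o['time_s'],o['position'],o['wrist_force'])
    if np.linalg.norm(o['wrist_force'])>8: print('M STOP');break
else:
    hand.move_gripper(0,50)
    o=get_obs();print('M',o['time_s'],o['gripper_width'],o['position'],p+d*y,o['wrist_force'],o['ft_torque'])
for m in('top','scene'):
    c=vision.read_camera(m);np.save(f"{m}C.npy",c['frame'])
    crop(c['frame'][:,:,::-1].copy(),*((320,200,440,290,6) if m=='top' else (130,170,210,250,7)),f'pics/n2_{m}.png')
E
python3 n2.py|grep ^M
```

```text
M -0.02 24.0583 [ 0.473  -0.2434  0.1463] [ 0.5659 -0.7099 -0.0587]
M 0 24.4583 [ 0.4827 -0.244   0.1286] [-0.8437  0.2433 -0.1869]
M 0.004 24.7083 [ 0.4843 -0.2443  0.1251] [ 0.2679  0.6278 -0.2977]
M 0.008 24.9583 [ 0.4861 -0.2444  0.1213] [ 0.3158 -0.3664  0.136 ]
M 0.01 25.2083 [ 0.487  -0.2445  0.1196] [-0.8904 -0.09   -0.9152]
M 25.575 0.009539200793743652 [ 0.4872 -0.2446  0.12  ] [ 0.4871 -0.2445  0.1197] [-1.7241  0.3828  4.0841] [0.1346 0.1335 0.0866]
```

View pics/n2_scene.png

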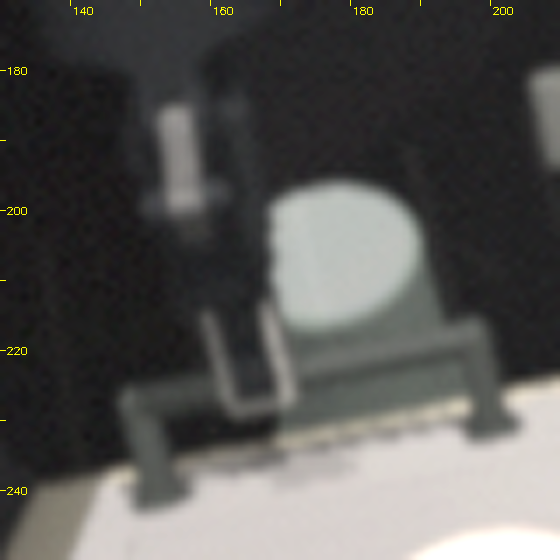

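The bar is gripped: width 9.5 mm, with the pad outline now below the bar at (165,228). Now swing the hatch along its arc in small steps.

```bash
cat > s.py <<'E'
from ik2 import *
from workcell import bot,hand,vision
import sys
h0,h1=float(sys.argv[1]),float(sys.argv[2])
hand.move_gripper(0,70)
for h in np.linspace(h0,h1,int(round((h1-h0)/.06))+1)[1:]:
    tl=np.radians(28-40*h/1.2)
    p,q=tool_for_bar(h,tl,1);y=R.from_quat(q).apply([0,1,0])
    bot.servo_line(p+.010*y,q,velocity=.06)
    o=get_obs();F=hatchT(h)[:3,:3].T@o['wrist_force']
    print('M',round(h,2),round(o['time_s'],2),'err',o['position']-(p+.010*y),'Fh',F,'w',round(o['gripper_width'],4))
    if np.linalg.norm(F)>45: print('M STOP');break
for m in('top','scene'):
    c=vision.read_camera(m);np.save(f"{m}D.npy",c['frame'])
    cv2.imwrite(f'pics/s_{m}_{sys.argv[2]}.png',cv2.resize(c['frame'][:,:,::-1],None,fx=1.4,fy=1.4))
E
python3 s.py 0 0.3|grep ^M
```

```text
M 0.06 26.19 err [ 0.0001 -0.     -0.    ] Fh [ 1.1711 -0.0052  0.0093] w 0.0089
M 0.12 26.49 err [ 0.0002 -0.     -0.0002] Fh [ 1.682  -0.752  -2.3501] w 0.0088
M 0.18 26.79 err [ 0.0001  0.     -0.0003] Fh [ 1.6329 -1.5722 -3.0303] w 0.0088
M 0.24 27.09 err [ 0.0001 -0.0001 -0.0002] Fh [ 0.1009 -1.7549 -1.0793] w 0.009
M 0.3 27.39 err [ 0.0001 -0.0001 -0.0003] Fh [-0.5999 -2.9622 -0.5875] w 0.0089
```

View pics/s_scene_0.3.png

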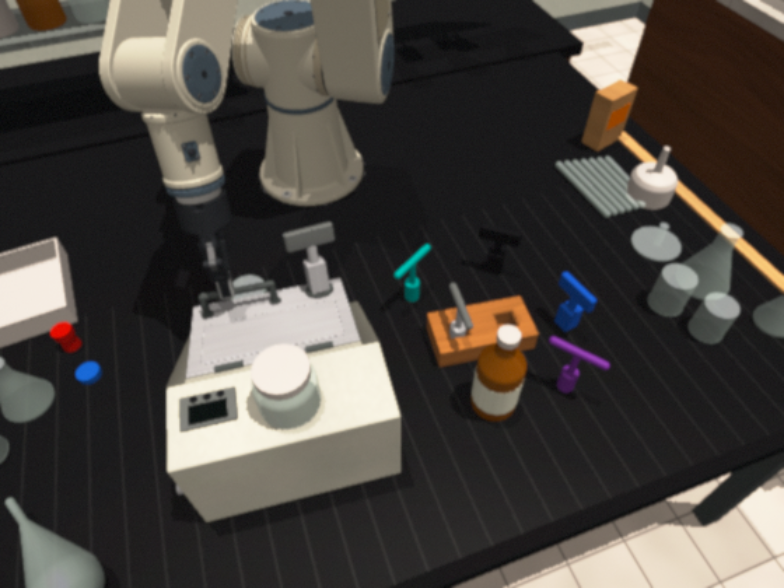

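The hatch rises with the gripper and the key rides along at (312,270) in the enlarged view. Continue.

```bash
python3 s.py 0.3 0.72|grep ^M; python3 s.py 0.72 1.2|grep ^M
```

```text
M 0.36 28.01 err [-0.     -0.0001 -0.0001] Fh [-0.803  -4.4509 -1.2129] w 0.0089
M 0.42 28.31 err [-0.0001 -0.     -0.0004] Fh [ 0.0567 -5.5686 -3.0794] w 0.009
M 0.48 28.61 err [-0.0002 -0.     -0.0006] Fh [ 0.3271 -5.0894 -3.7581] w 0.0084
M 0.54 28.91 err [-0.0003  0.0003 -0.0005] Fh [-0.7785 -2.4087  0.7177] w 0.0084
M 0.6 29.21 err [-0.0003  0.0003 -0.0005] Fh [-1.4238 -2.1669 -0.306 ] w 0.0086
M 0.66 29.51 err [-0.0005  0.0003 -0.0005] Fh [-1.1506 -2.1452 -1.7225] w 0.0084
M 0.72 29.81 err [-0.0006  0.0003 -0.0005] Fh [-3.8863 -1.7795 -2.9453] w 0.0086
M 0.78 30.43 err [-0.0004 -0.0004  0.0005] Fh [-9.4342 -2.8041  0.7614] w 0.0087
M 0.84 30.73 err [-0.0004 -0.0004  0.0006] Fh [-9.4224 -2.2933  0.5377] w 0.0083
M 0.9 31.02 err [-0.0006 -0.0003  0.0005] Fh [-8.4905 -2.0133  0.0349] w 0.0086
M 0.96 31.32 err [-0.0006  0.0002  0.0006] Fh [-10.1909  15.868   -0.0682] w 0.0087
M 1.02 31.62 err [-0.0006  0.      0.0009] Fh [-10.7147  -6.3701   0.334 ] w 0.0084
M 1.08 31.93 err [-0.0006 -0.      0.001 ] Fh [-12.5163 -10.1527   1.1129] w 0.0088
M 1.14 32.23 err [-0.0006  0.0001  0.0012] Fh [-11.6481  15.2071   0.442 ] w 0.0089
M 1.2 32.52 err [-0.0007 -0.      0.0014] Fh [-12.7495 -13.9191  -0.61  ] w 0.009
```

View pics/s_scene_1.2.png

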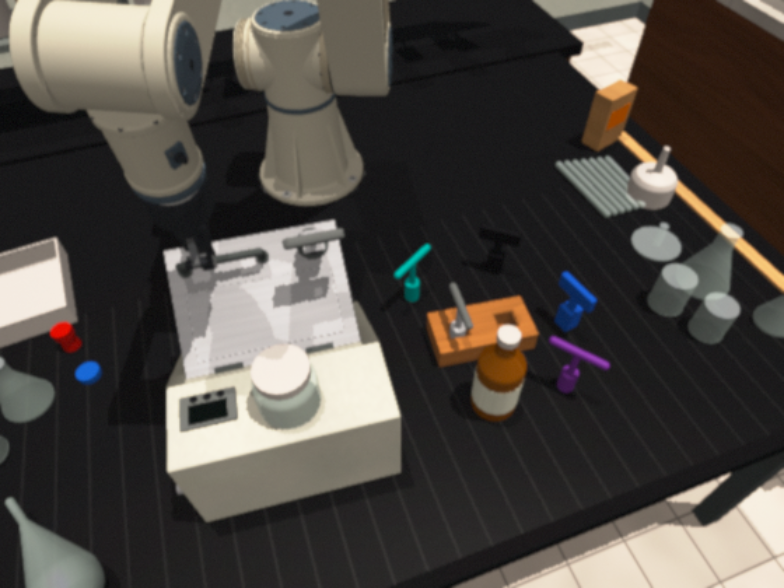

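View pics/s_top_1.2.png

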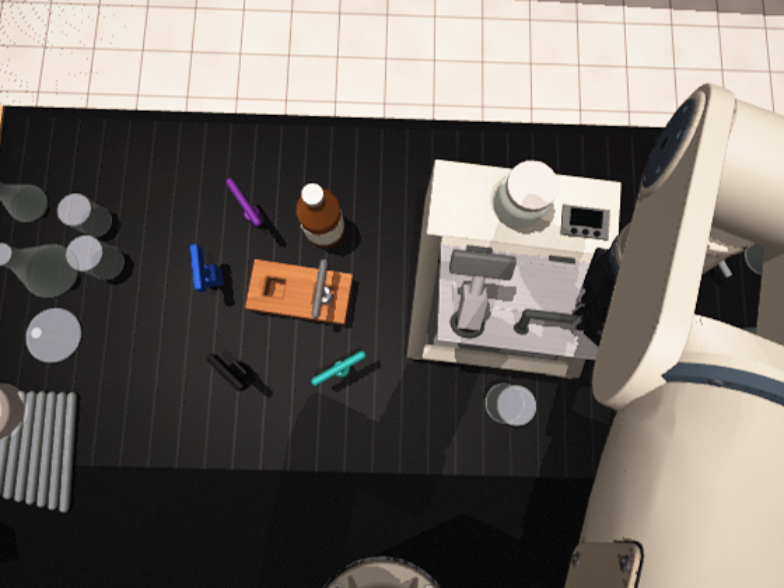

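Hatch tracked to about 1.2 rad. The y-forces of ±15 N are benign. I'll check angle and key by overlay, then release and retreat along the tool axis.

```bash
cat > u.py <<'E'
from ik2 import *
from workcell import bot,hand,vision
o=get_obs();P=o['position'];b=-R.from_quat(o['orientation']).apply([0,1,0])
hand.move_gripper(.04,60)
bot.servo_line(P+.09*b,velocity=.1)
o=get_obs();print('M',o['time_s'],o['position'],o['wrist_force'])
bot.servo_line(o['position']+np.array([-.12,-.03,.08]),velocity=.2)
bot.dwell(.5)
o=get_obs();print('M',o['time_s'],o['position'],o['wrist_force'])
for m in('top','scene'):
    c=vision.read_camera(m);np.save(f"{m}E.npy",c['frame'])
E
python3 u.py|grep ^M
cat > w.py <<'E'
from ik2 import *
def pol(m,h):
    H=hatchT(h)
    return [proj(m,ap(H,box(-.0915,0,.0935,.125,.004))),proj(m,ap(H,[[-.15,.01,.038],[-.15,-.1,.038]]))]+keypolys(m,SEAT(h,1.70+np.pi/2))
for m,w,f in(('top',(290,140,450,275),5),('scene',(100,130,280,290),4)):
    for h in(1.1,1.2):
        crop(np.load(f'{m}E.npy')[:,:,::-1].copy(),*w,f,f'pics/w_{m}_{h}.png',pol(m,h))
E
python3 w.py>/dev/null
```

```text
M 34.0917 [ 0.5375 -0.2494  0.3771] [ 0.8706 -0.0721 -0.5301]
M 35.475 [ 0.4177 -0.2794  0.457 ] [0.7724 0.6418 0.4581]
```

View pics/w_top_1.2.png

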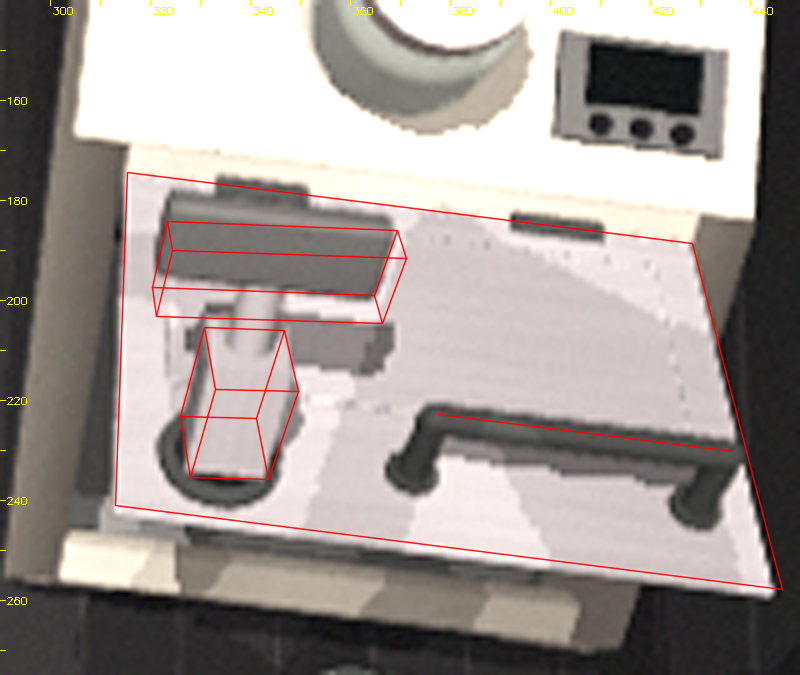

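View pics/w_scene_1.2.png

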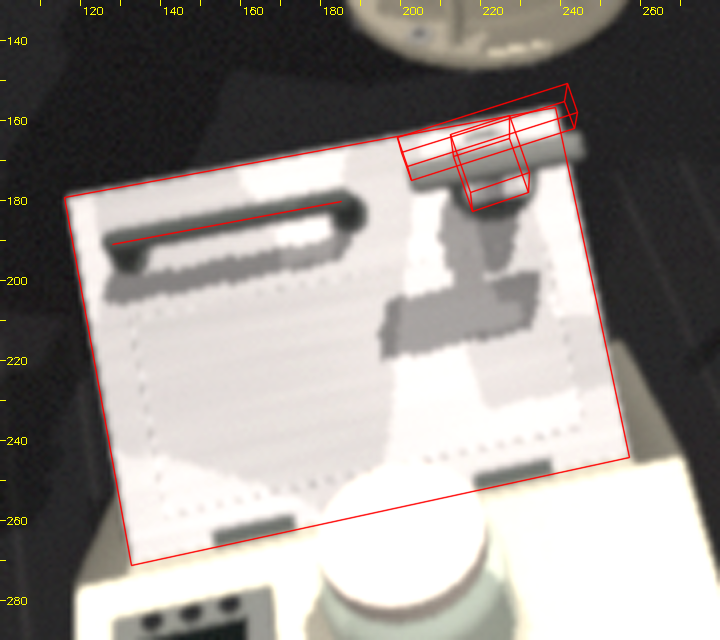

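The overlay at 1.2 rad fits the hatch and bar within about 1 px. The key's foot still sits on the escutcheon, leaning about 0.1 rad within the play. The bottle, beaker, jar and spanner are in place and the arm is clear. Handing in.

```bash
python3 - <<'E'
from workcell import hand_in,get_obs
print(get_obs()['time_s']); print(hand_in())
E
```

```text
35.575
the job is handed in; nothing more can be done
None
```

The job is handed in at 35.6 s of the 59 s allowed. `hand_in` gives no verdict, so the results below are from my own checks.

**What I did:**
- I took the grey square-foot key from the stand and set it on the drive with almost no force. It met the escutcheon within 0.3 mm of where I expected it.
- I turned it anticlockwise until the torque rose at the stop, released it on the drive, then swung the hatch up by its bar and let go.

**Last checks:**
- **Hatch:** the overlay fits at about 1.2 rad, within about 1 px, and the arm is clear of everything.
- **Key:** its foot sits on the escutcheon, leaning about 0.1 rad within the socket's play.
- **Latch:** I take it to be near 1.57 rad. This comes from the torque and the play, because the key hides the drive.
- **Bystanders:** the spanner is still in its hole, and the bottle, beaker and jar look unmoved in the pictures.

**What went wrong or disagreed:**
- The first grip on the bar closed empty and pressed on the bar with about 24 N. The pads reached less far than the stated 17 mm ahead of the TCP. Going 10 mm deeper gripped it properly.
- Sideways forces of about ±15 N at the bar showed up late in the swing, with no visible effect.

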